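# Lock the refilled salt grinders away in the spice locker

## Task

The refilled salt grinders on the counter have to go back into the spice locker: take the square key from its block, unlock the locker with it, raise the sash and leave it up, stand every grinder upright on the pull-out tray and slide the tray fully home under the raised sash. Then lower the sash fully, lock the locker with the key again (all the way), and stand the key back in its block. Leave the other things on the counter as they are.

Things in the scene. Friction and masses are not known exactly. Their poses are not given: they have to be found in the camera images.
- locker: the glazed wooden spice locker, fixed, 270 mm wide, 145 deep, 170 high; its front faces its -x (the robot) and has two posts 20 mm square, 250 tall, at x -65, y +-130 mm, with the sash between. Origin: on the counter under its middle, z up. Its lock box, 90 mm square, 70 high, stands at x -140, y -240 mm, with a 56 mm round well in its top. A brass hook on the post at y -130 holds the sash.
- socket (a point): middle of the mouth of the square socket, 18 mm wide, 30 mm deep, opening upward in a brass core 36 mm square inside the lock box's well; the mouth is 58 mm above the counter, 12 mm below the box's top. The frame turns with the core; its x and y run square to the socket's sides (at lock 0 they are the locker's).
- lock (a joint): angle of the lock core in rad: 0 = locked, 1.4 (stop) = unlocked, growing counter-clockwise seen from above. The key turns it (0.1 N m, 0.1 rad of play); it stays where left. It is geared to the brass hook latch: at 0 the hook lies over a lug on the sash and really holds it down, from 1.15 up it points forward and frees it.
- sash (a joint): height in m by which the sash is raised: 0 = shut, 0.135 = top stop. It stays where left; raising takes about 10 N, lowering about 3 N. Shut, its lower edge is 30 mm above the counter: over the tray's rim (27 mm), but a grinder on the tray cannot pass.
- sash_grip (a point): grip point of the sash: a brass bar on its top edge, 90 mm long along the locker's y, 14 mm thick along the locker's x, from 170 to 214 mm above the counter when shut; this point is 10 mm below the bar's top and moves with the sash. Pinch it from above along the locker's x. Axes as the locker's.
- tray (a joint): distance in m by which the tray is pulled out of the locker towards the locker's -x: 0 = home, 0.165 = stop, fully out. It slides with about 2 N and stays where left. It starts 0 to 0.03 m out.
- tray_floor (a point): middle of the upper face of the tray's floor, 12 mm above the counter; moves with the tray, axes as the locker's. The floor is 86 mm (x) by 218 mm (y) inside a rim 15 mm high: room for three grinders in a row along y, 70 mm apart. At home it lies at the locker's origin, behind the sash and below the roof.
- tray_grip (a point): grip point of the tray's handle: an upright beech post 26 mm (x) by 22 mm (y), top 70 mm above the counter, 160 mm in front of the tray's middle, on a flat tongue that passes below the shut sash. This point lies on its axis, 55 mm above the counter; axes as the locker's. To be gripped from above across its y.
- key: the loose square key, steel, 90 mm tall, 0.12 kg: shank 16 mm square, 55 long (foot stepped in to 12 mm over the last 3), on top a cross bar 50 mm long (own x), 16 thick (own y), 35 high. Origin: centre of the foot, z up the shank. Home in the socket, in any of four quarter turns, its foot is 30 mm below the mouth and the bar's lower edge 13 mm above the lock box.
- keyblock: the key's beech block, 64 mm square, 45 mm high, fixed to the counter, with a 19 mm square hole 35 mm deep in the middle, square to its sides, in which the key stands upright at the start, foot 10 mm above the counter. Origin: centre of its underside.
- grinder1: a turned beech salt grinder, 110 mm tall, about 0.2 kg: body 56 mm across up to 50 mm, narrowing to a steel collar at 70 mm, then a round head 38 mm across from 75 to 105 mm, to be gripped from above (a small steel nut on top ends at 114 mm). Origin: centre of its underside, z up. Two or three of the four are present (None if absent).
- grinder2: a turned beech salt grinder, 110 mm tall, about 0.2 kg: body 56 mm across up to 50 mm, narrowing to a steel collar at 70 mm, then a round head 38 mm across from 75 to 105 mm, to be gripped from above (a small steel nut on top ends at 114 mm). Origin: centre of its underside, z up. Two or three of the four are present (None if absent).
- grinder3: a turned beech salt grinder, 110 mm tall, about 0.2 kg: body 56 mm across up to 50 mm, narrowing to a steel collar at 70 mm, then a round head 38 mm across from 75 to 105 mm, to be gripped from above (a small steel nut on top ends at 114 mm). Origin: centre of its underside, z up. Two or three of the four are present (None if absent).
- grinder4: a turned beech salt grinder, 110 mm tall, about 0.2 kg: body 56 mm across up to 50 mm, narrowing to a steel collar at 70 mm, then a round head 38 mm across from 75 to 105 mm, to be gripped from above (a small steel nut on top ends at 114 mm). Origin: centre of its underside, z up. Two or three of the four are present (None if absent).
- ramekin: white melamine ramekin, 86 mm across, 45 mm high; a bystander. Origin: centre of its underside.
- funnel: nickel funnel standing on its wide mouth, 96 mm across, 85 mm high; a bystander. Origin: centre of its underside.
- jar: closed jar, 70 mm across, 100 mm high; a bystander. Origin: centre of its underside.
- tin: closed pepper tin, 70 mm across, 120 mm high; a bystander. Origin: centre of its underside.
- mortar: marble mortar bowl, 104 mm across, 60 mm high; a bystander. Origin: centre of its underside.
- spoon: spoon lying on the counter, 170 mm long along its x; a bystander. Origin: its underside, mid-length.
Mind the look-alikes: they are no part of the job. Leave any orange look-alike of the grinder3 alone. What is shaped like the keyblock but turquoise is not meant.

How it is judged:
On the way, in this order (a step that is already met when the one before it is completed fails the run):
1. the key is home in the socket and has turned the lock open (1.15 rad or more) (value of joint lock above 1.15 rad and horizontal distance between key and socket below 0.006 m and z of key in the frame of socket below -0.022 m), for 0.2 s.
2. the sash is raised at least 110 mm (value of joint sash above 0.11 m), for 0.2 s.
3. every grinder present stands upright on the tray and the tray is home (within 15 mm), with the sash still up (x of grinder1 in the frame of tray_floor between -0.04 and 0.04 m and y of grinder1 in the frame of tray_floor between -0.105 and 0.105 m and z of grinder1 in the frame of tray_floor between -0.006 and 0.01 m and angle between each of grinder1, grinder2, grinder3, grinder4's own z axis and vertical below 0.15 rad and x of grinder2 in the frame of tray_floor between -0.04 and 0.04 m and y of grinder2 in the frame of tray_floor between -0.105 and 0.105 m and z of grinder2 in the frame of tray_floor between -0.006 and 0.01 m and x of grinder3 in the frame of tray_floor between -0.04 and 0.04 m and y of grinder3 in the frame of tray_floor between -0.105 and 0.105 m and z of grinder3 in the frame of tray_floor between -0.006 and 0.01 m and x of grinder4 in the frame of tray_floor between -0.04 and 0.04 m and y of grinder4 in the frame of tray_floor between -0.105 and 0.105 m and z of grinder4 in the frame of tray_floor between -0.006 and 0.01 m and value of joint tray below 0.015 m and value of joint sash above 0.1 m), for 0.2 s.
4. the sash is shut (within 10 mm) (value of joint sash below 0.01 m), for 0.2 s.
5. the key, home in the socket, has turned the lock shut (below 0.2 rad) (value of joint lock below 0.2 rad and horizontal distance between key and socket below 0.006 m and z of key in the frame of socket below -0.022 m), for 0.2 s.
6. the key stands in its block again (horizontal distance between key and keyblock below 0.012 m and z of key in the frame of keyblock below 0.018 m and angle between key's own z axis and vertical below 0.2 rad), for 0.2 s.
At the end, for the whole second after the job is handed in: Every grinder present stands upright (within 0.15 rad) on the tray's floor inside its rim, at rest; the tray is home within 15 mm, the sash shut within 10 mm, the lock below 0.2 rad; the key stands in the hole of its block, foot within 8 mm of the hole's floor, at rest (all of step 6 and x of grinder1 in the frame of tray_floor between -0.04 and 0.04 m and y of grinder1 in the frame of tray_floor between -0.105 and 0.105 m and z of grinder1 in the frame of tray_floor between -0.006 and 0.01 m and angle between each of grinder1, grinder2, grinder3, grinder4's own z axis and vertical below 0.15 rad and x of grinder2 in the frame of tray_floor between -0.04 and 0.04 m and y of grinder2 in the frame of tray_floor between -0.105 and 0.105 m and z of grinder2 in the frame of tray_floor between -0.006 and 0.01 m and x of grinder3 in the frame of tray_floor between -0.04 and 0.04 m and y of grinder3 in the frame of tray_floor between -0.105 and 0.105 m and z of grinder3 in the frame of tray_floor between -0.006 and 0.01 m and x of grinder4 in the frame of tray_floor between -0.04 and 0.04 m and y of grinder4 in the frame of tray_floor between -0.105 and 0.105 m and z of grinder4 in the frame of tray_floor between -0.006 and 0.01 m and linear speed of each of grinder1, grinder2, grinder3, grinder4, key below 0.02 m/s and value of joint tray below 0.015 m and value of joint sash below 0.01 m and value of joint lock below 0.2 rad); the robot touches nothing.
It fails at once if a bystander (ramekin, funnel, jar, mortar, spoon, tin) is shifted more than 40 mm (distance of any of ramekin, funnel, jar, tin, mortar, spoon from where it was at the start of the episode above 0.04 m).
It fails at once if a bystander is tipped over (angle between any of ramekin, funnel, jar, tin, mortar's own z axis and vertical above 0.5 rad).
Of grinder1, grinder2, grinder3, grinder4 only 2 to 3 are there at a start; the rules pass over those that are not, and their reading is None.
At some moment in a run one of grinder1, grinder2, grinder3, grinder4 may be knocked a few centimetres aside while the robot is not near it.
It also fails if it takes over 210 s, if anything falls off the work surface, if the arm or the gripper's body presses on something with over 40 N, if the wrist force passes 120 N, or if a joint passes its speed limit or range.

## Robot

A 7-joint arm with a two-finger parallel gripper is mounted at the origin on the work surface. World frame = base frame: x ahead of the robot, y to its left, z up, the work surface at z = 0. Lengths are in m, angles in rad, forces in N, time in s.
With the tool pointing down it reaches from about 0.4 to 0.9 m from the base axis. Payload 5.6 kg.
Tool frame: the origin (TCP) lies on the centre line of the jaws, within the pads' length; the fingertips stand bot.nose_length ahead of it and the grasp point (between the pads) lies 8 mm behind it (bot.nose_length is the distance from the TCP to the fingertips, in m); z points along the fingers, x is the direction in which the jaws open and shut, and the axes are right-handed (so a half turn about z gives the same grasp; the last joint's range is limited). The gripper opens to 92 mm and grips with 3 to 60 N. Pads are 20 mm wide; open, the fingers measure 128 mm over their backs; the gripper's body (75 mm by 189 mm) begins 69 mm behind the grasp point.
Start: joints at [1.159, 0.468, -0.012, 1.603, 0.006, 1.071, -0.056], TCP at [0.234, -0.606, 0.226] pointing down, gripper open.
Joint ranges: [-2.53, 2.53], [-0.31, 2.02], [-1.57, 1.55], [0.28, 2.44], [-1.29, 4.43], [0.15, 1.84], [-2.92, 2.92]. Speed limits (rad/s): [2.57, 2.57, 3.14, 3.14, 3.14, 3.14, 3.14].

## Interface

Orientations are given as a rotation vector (axis times angle).
In Python, from workcell import bot gives the robot as it stands. The module is installed in compiled form; this text tells all that it offers.
- The arm moves only by the shell command python3 -m crank 'ROWS' [FORCE]. ROWS is JSON, a list of rows, each a list of 3 entries, a list of its own where there are three numbers: the shift along the tool's x, y, z in mm, then the turn, a rotation vector about the tool's x, y, z in rad, then the opening, from 0 (shut) to 1 (fully open). A call has 1 to 20 rows; each row shifts and turns the commanded pose from where the row before left it, along the tool's axes as they then stand; what a row does not reach is not made up. A row lasts 1/12 s, in which the tool goes at most 41.7 mm and 7.16 degrees, less where a joint would pass 70% of its speed; a pose out of reach is approached as far as the arm can. A call is refused whole if a number of a shift passes 41.7 or a number of a turn 0.125, either way. A call with a gripper value outside its range is refused whole. The fingers move at their own pace and stop on an object; FORCE is the grip in N (left out, the last holds). Time passes only in rows, so rows that do not move let the fingers close. It gives the time, the measured TCP pose, the force and the opening at its end, in the units of the state.
- bot.observe(): the state, without advancing time (a new reading comes with each control period).
- bot.get_image(name): name is "side" or "top"; returns the picture (384x512x3 uint8, red, green, blue); there is no depth.
- bot.camera_info(name): a dict with "fx", "fy", "cx", "cy" (pixels), "extrinsics" (4x4, takes a point from camera to world coordinates). Camera axes: x right, y up, looking along -z (the intrinsics and any distortion apply to the point x, -y, -z); pixel columns grow to the right and rows downward; lengths in m; the calibration is good to about 2 mm. A picture is of the moment at which its call begins. camera_info takes no time and is no camera call.
- bot.hand_in(): hands the job in, once; it reports no verdict.
The state is a dict: "t": time; "joint_pos": joint angles; "dq": joint speeds; "tau": joint torques, N m; "tool_pos": TCP position; "eef_rot": TCP orientation; "ft_force": force on the tool from outside, world axes, zero at the start; "ft_torque": the same for the moment, N m; "finger_gap": opening from 0.0 (shut) to 1.0 (fully open).
Only numpy, scipy, OpenCV 4.12 (cv2) and the standard library are available. Lean on these libraries where they do the work, as an engineer would, in place of code of your own. Each camera call takes 0.05 s, during which the arm holds its last target. There are 200 camera calls.

## Working session

There is one attempt and no reset: what is moved stays moved. The work goes in short steps, Python scripts to look and compute and a shell command to move; the robot and the scene stay as the last step left them, time stands still between calls to the robot, and variables do not carry over. Pictures are saved under pics/ and viewed, about 12 in all and at most 16, crops included, and the job is handed in when it is done.

```bash
mkdir -p pics
cat > h.py <<'E'
import numpy as np,cv2
from scipy.spatial.transform import Rotation as R
from workcell import bot
def snap(n,f,crop=None,s=1):
    im=bot.get_image(n)
    cv2.imwrite('pics/full_'+f,im[...,::-1])
    if crop: x0,y0,x1,y1=crop; im=im[y0:y1,x0:x1]
    im=cv2.resize(im,None,fx=s,fy=s,interpolation=cv2.INTER_CUBIC)
    cv2.imwrite('pics/'+f,im[...,::-1])
def ray(n,u,v):
    c=bot.camera_info(n);E=np.array(c['extrinsics'])
    K=np.array([[c['fx'],0,c['cx']],[0,c['fy'],c['cy']],[0,0,1.]])
    d=c.get('distortion',c.get('dist'))
    p=cv2.undistortPoints(np.array([[[u,v]]],float),K,None if d is None else np.array(d,float))[0,0]
    return E[:3,3],E[:3,:3]@np.array([p[0],-p[1],-1])
def at(n,u,v,z):
    o,d=ray(n,u,v); return (o+d*(z-o[2])/d[2]).round(4)
def proj(n,P):
    c=bot.camera_info(n);E=np.array(c['extrinsics'])
    q=E[:3,:3].T@(np.array(P)-E[:3,3])
    K=np.array([[c['fx'],0,c['cx']],[0,c['fy'],c['cy']],[0,0,1.]])
    d=c.get('distortion',c.get('dist'))
    return cv2.projectPoints(np.array([[q[0],-q[1],-q[2]]]),np.zeros(3),np.zeros(3),K,None if d is None else np.array(d,float))[0].ravel().round(1)
def togo(P,yaw=None):
    """shift in tool axes (mm) to P; yaw of tool x in world"""
    s=bot.observe();r=R.from_rotvec(s['eef_rot']);M=r.as_matrix()
    print('t',round(s['t'],2),'pos',np.round(s['tool_pos'],4),'yaw',round(float(np.arctan2(M[1,0],M[0,0])),4),'zax',M[:,2].round(3),'gap',round(s['finger_gap'],3),'F',np.round(s['ft_force'],1))
    print('shift mm',(M.T@(np.array(P)-s['tool_pos'])*1000).round(1))
    if yaw is not None:
        d=(yaw-np.arctan2(M[1,0],M[0,0])+np.pi/2)%np.pi-np.pi/2
        print('turn about tool z',round(-d,4))
E
python3 - <<'E'
from h import *
snap('top','a.png',None,1.5);snap('side','b.png',None,1.5)
print(bot.nose_length,bot.camera_info('top'),bot.camera_info('side'));togo([0,0,0])
E
```

```text
0.011 {'fx': 409.91690442029335, 'fy': 409.91690442029335, 'cx': 249.90306032207067, 'cy': 183.47213160966, 'extrinsics': array([[-0.02440597,  0.99503096, -0.09652847,  0.42518158],
       [-0.99955184, -0.02261405,  0.0196144 , -0.01445172],
       [ 0.01733404,  0.09696392,  0.99513694,  1.41966305],
       [ 0.        ,  0.        ,  0.        ,  1.        ]])} {'fx': 470.075748010601, 'fy': 470.075748010601, 'cx': 259.97783776819, 'cy': 185.6425191053544, 'extrinsics': array([[ 0.95049217,  0.19435288, -0.24246979,  0.15786465],
       [-0.31045546,  0.62778954, -0.71379108, -1.22014858],
       [ 0.01349265,  0.7537289 ,  0.65704695,  1.23538252],
       [ 0.        ,  0.        ,  0.        ,  1.        ]])}
t 0.1 pos [ 0.2341 -0.6059  0.2248] yaw -1.2021 zax [-0.001  0.001 -1.   ] gap 1.0 F [-0.1  0.7 -0.6]
shift mm [-649.2   -0.   225.8]
```

View pics/a.png

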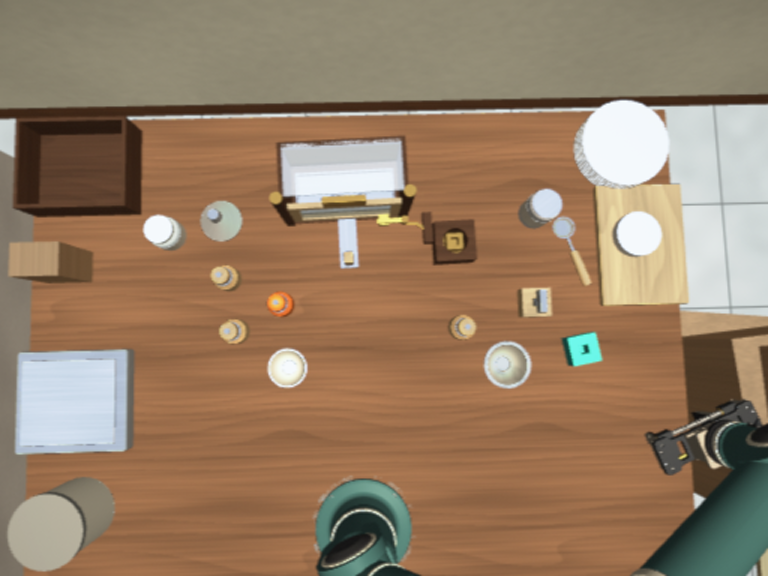

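View pics/b.png

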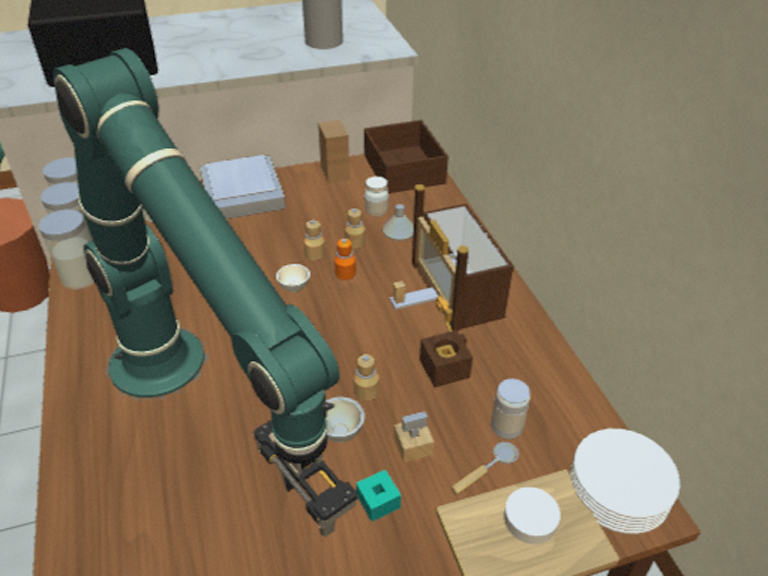

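The top view shows the locker at (340,190), lock box (455,241), key block (537,301), orange look-alike (280,303), and three beech grinders at (224,277), (233,331) and (462,327). The side view agrees.

Run:
```python
from h import *
im=cv2.imread('pics/full_a.png')
c=cv2.resize(im[85:220,180:380],None,fx=4,fy=4,interpolation=cv2.INTER_CUBIC)
cv2.imwrite('pics/c.png',c)
im=cv2.imread('pics/full_b.png')
c=cv2.resize(im[115:310,250:400],None,fx=3.07,fy=3.07,interpolation=cv2.INTER_CUBIC)
cv2.imwrite('pics/d.png',c)
```

```text
(no output)
```

View pics/c.png

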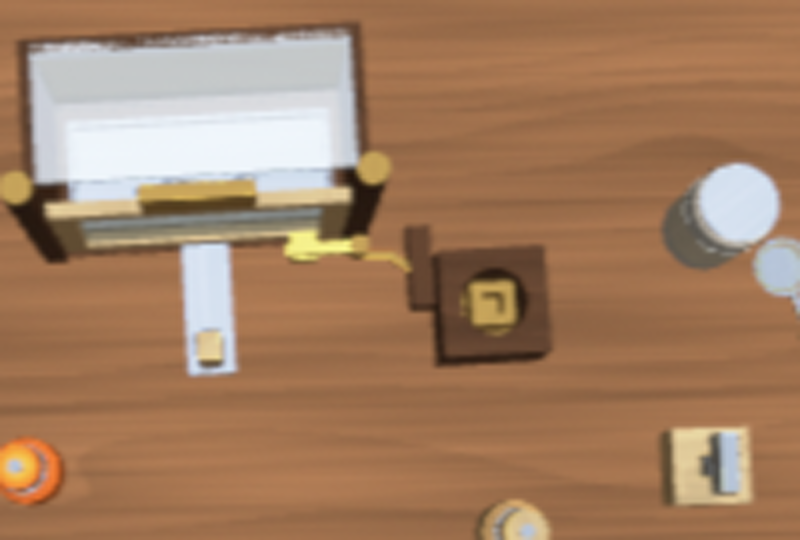

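View pics/d.png

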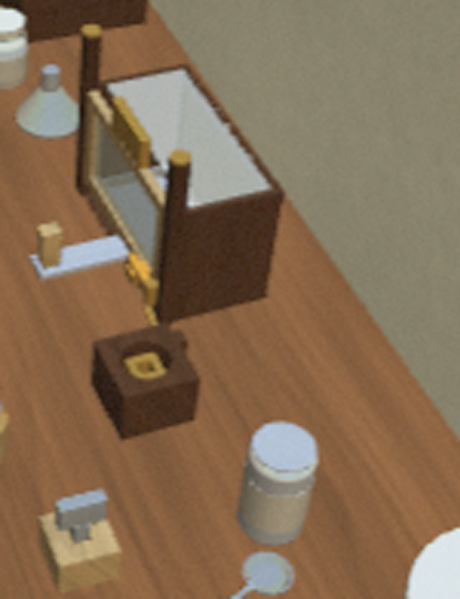

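Run:
```python
from h import *
from scipy.optimize import least_squares
T=lambda u,v:((u+.5)/4-.5+180,(v+.5)/4-.5+85)
S=lambda u,v:((u+.5)/3.07-.5+250,(v+.5)/3.07-.5+115)
obs=[('top',T(16,188),(-65,130,250)),('top',T(374,167),(-65,-130,250)),('top',T(495,302),(-140,-240,58)),('top',T(197,189),(-65,0,214)),
('side',S(91,33),(-65,130,250)),('side',S(180,158),(-65,-130,250)),('side',S(147,365),(-140,-240,58))]
def W(p,q):
    c,s=np.cos(p[2]),np.sin(p[2]); return np.array([p[0]+c*q[0]-s*q[1],p[1]+s*q[0]+c*q[1],q[2]])
f=lambda p:np.concatenate([proj(n,W(p,np.array(q)/1000))-np.array(o) for n,o,q in obs])
r=least_squares(f,[0.75,0,0],diff_step=1e-2);p=r.x
print('locker',p.round(4),f(p).round(1))
print('socket',W(p,np.array([-.14,-.24,.058])).round(4),at('top',*T(495,302),.058),at('side',*S(147,365),.058))
print('sashgrip bar',W(p,np.array([-.065,0,.204])).round(4),at('top',*T(197,189),.214))
h=at('top',*T(210,347),.07);h2=at('side',*S(50,228),.07);print('handle',h,h2,[(np.array([[np.cos(p[2]),np.sin(p[2])],[-np.sin(p[2]),np.cos(p[2])]])@(x[:2]-p[:2])).round(4) for x in(h,h2)])
print('key bar ',at('top',*T(728,462),.1), 'ends',at('top',*T(727,432),.1),at('top',*T(732,495),.1),at('side',*S(80,503),.1))
print('block',at('top',*T(709,466),.045),at('side',*S(79,535),.045), 'edge',at('top',*T(668,430),.045),at('top',*T(668,503),.045))
for u,v in((226,270),(237,326),(464,320),):pass
im=cv2.imread('pics/full_a.png')
x=[(140,170,178,202),(140,204,178,232),(292,202,325,232)]
w=[cv2.resize(im[b:d,a:c],None,fx=8,fy=8,interpolation=cv2.INTER_CUBIC)for a,b,c,d in x]
H=max(k.shape[0]for k in w)
cv2.imwrite('pics/e.png',np.hstack([cv2.copyMakeBorder(k,0,H-k.shape[0],0,0,0) for k in w]))
```

```text
locker [0.7653 0.     0.    ] [ 7.2 -2.3  7.2  1.1  5.1  1.9  6.9 -0.8  3.1  3.5  1.1  5.3 -0.7  5.7]
socket [ 0.6253 -0.24    0.058 ] [ 0.6321 -0.2231  0.058 ] [ 0.6377 -0.216   0.058 ]
sashgrip bar [0.7003 0.     0.204 ] [0.6985 0.0209 0.214 ]
handle [0.5977 0.0169 0.07  ] [0.6035 0.0215 0.07  ] [array([-0.1676,  0.0169]), array([-0.1618,  0.0215])]
key bar  [ 0.4908 -0.4008  0.1   ] ends [ 0.5152 -0.4012  0.1   ] [ 0.4641 -0.4027  0.1   ] [ 0.4904 -0.4035  0.1   ]
block [ 0.4906 -0.4007  0.045 ] [ 0.4922 -0.4012  0.045 ] edge [ 0.5218 -0.3674  0.045 ] [ 0.4603 -0.3645  0.045 ]
```

View pics/e.png

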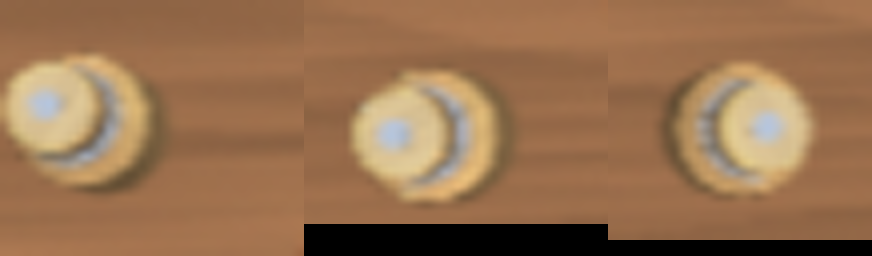

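```bash
sed -i 's/ravel().round(1)/ravel()/' h.py
python3 - <<'E'
from h import *
from scipy.optimize import least_squares
T=lambda u,v:((u+.5)/4-.5+180,(v+.5)/4-.5+85)
S=lambda u,v:((u+.5)/3.07-.5+250,(v+.5)/3.07-.5+115)
obs=[('top',T(16,188),(-65,130,250)),('top',T(374,167),(-65,-130,250)),('top',T(495,302),(-140,-240,58)),('top',T(197,189),(-65,0,214)),
('side',S(91,33),(-65,130,250)),('side',S(180,158),(-65,-130,250)),('side',S(147,365),(-140,-240,58))]
def W(p,q):
    c,s=np.cos(p[2]),np.sin(p[2]); return np.array([p[0]+c*q[0]-s*q[1],p[1]+s*q[0]+c*q[1],q[2]])
f=lambda p:np.concatenate([proj(n,W(p,np.array(q)/1000))-np.array(o) for n,o,q in obs])
r=least_squares(f,[0.75,0.02,0.05]);p=r.x
print('locker',p.round(4),f(p).round(1))
print('socket',W(p,np.array([-.14,-.24,.058])).round(4))
print('sashgrip bar',W(p,np.array([-.065,0,.204])).round(4))
for h in ([.5977,.0169],[.6035,.0215]):print('handle in L',(np.array([[np.cos(p[2]),np.sin(p[2])],[-np.sin(p[2]),np.cos(p[2])]])@(h-p[:2])).round(4))
for u,v in((140+44/8,170+103/8),(140+91/8,204+133/8),(292+158/8,202+126/8)):
    g=at('top',u-.5,v-.5,.114);print('grinder',g,proj('side',g)*1.5)
print('orange',at('top',280/1.5,303/1.5,.114))
b=at('top',*T(709,466),.045)
togo([.4912,-.4012,.2],0.0)
E
```

```text
locker [0.7645 0.0242 0.0396] [-0.3 -0.2 -0.3 -0.2 -0.6 -0.6 -0.3 -0.3 -0.4  0.6 -0.2  1.1 -0.4  1.3]
socket [ 0.6341 -0.2212  0.058 ]
sashgrip bar [0.6995 0.0216 0.204 ]
handle in L [-0.1669 -0.0007]
handle in L [-0.1609  0.0037]
grinder [0.5629 0.2941 0.114 ] [353.06929737 210.69648165]
grinder [0.4426 0.2755 0.114 ] [311.37011538 222.35596315]
grinder [ 0.4394 -0.2328  0.114 ] [364.71935452 358.16208993]
orange [0.4973 0.1622 0.114 ]
t 0.1 pos [ 0.2341 -0.6059  0.2248] yaw -1.2021 zax [-0.001  0.001 -1.   ] gap 1.0 F [-0.1  0.7 -0.6]
shift mm [ -98.2 -313.6   24.9]
turn about tool z -1.2021
```

```bash
python3 -m crank '[[[-12.3,-39.2,0],[0,0,0.046],1],[[-14,-38.6,0],[0,0,0.046],1],[[-16,-37.8,0],[0,0,0.046],1],[[-17.5,-37,0],[0,0,0.046],1],[[-19,-36,0],[0,0,0.046],1],[[-20.5,-35.5,0],[0,0,0.046],1],[[-22,-34.5,0],[0,0,0.046],1],[[-24,-33.5,0],[0,0,0.046],1],[[0,0,0],[0,0,0],1],[[0,0,0],[0,0,0],1]]'
python3 - <<'E'
from h import *
togo([.4912,-.4012,.14],np.pi/2);print(np.round(bot.observe()['joint_pos'],2))
snap('top','f.png',(300,160,420,250),5)
E
```

```text
t: 0.93
tool_pos: [0.4939, -0.3996, 0.2249]
eef_rot: [-2.229, 2.213, 0.002]
ft_force: [-0.8, -1.3, -0.2]
finger_gap: 1.001
t 0.93 pos [ 0.4939 -0.3996  0.2249] yaw -1.5636 zax [-0.     0.002 -1.   ] gap 1.001 F [-0.8 -1.3 -0.2]
shift mm [ 1.7  2.7 84.9]
turn about tool z 0.0072
[ 0.65  0.44 -0.03  1.64  0.02  1.06 -0.95]
```

View pics/f.png

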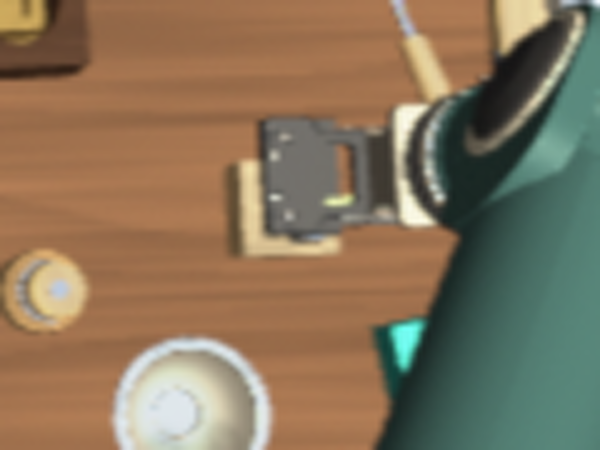

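```bash
python3 -m crank '[[[1.7,2.7,30],[0,0,0.007],1],[[0,0,35],[0,0,0],1],[[0,0,35],[0,0,0],1],[[0,0,30],[0,0,0],0.6],[[0,0,15],[0,0,0],0.3],[[0,0,0],[0,0,0],0],[[0,0,0],[0,0,0],0],[[0,0,0],[0,0,0],0],[[0,0,0],[0,0,0],0],[[0,0,0],[0,0,0],0],[[0,0,0],[0,0,0],0]]' 40
python3 -m crank '[[[0,0,-8],[0,0,0],0],[[0,0,-8],[0,0,0],0],[[0,0,-8],[0,0,0],0],[[0,0,-20],[0,0,0],0],[[0,0,-20],[0,0,0],0],[[0,0,-20],[0,0,0],0],[[0,0,-20],[0,0,0],0],[[0,0,0],[0,0,0],0]]'
python3 - <<'E'
from h import *
togo([.633,-.2215,.185],np.pi/2+.0396)
snap('side','g.png',(220,150,380,310),4)
E
```

```text
t: 1.9
tool_pos: [0.4893, -0.4051, 0.0819]
eef_rot: [-2.214, 2.228, -0.003]
ft_force: [0.0, 0.0, -0.1]
finger_gap: 0.443
t: 2.57
tool_pos: [0.4911, -0.4062, 0.1902]
eef_rot: [-2.214, 2.227, -0.014]
ft_force: [0.7, 0.2, -0.1]
finger_gap: 0.006
t 2.57 pos [ 0.4911 -0.4062  0.1902] yaw -1.577 zax [ 0.007 -0.005 -1.   ] gap 0.006 F [ 0.7  0.2 -0.1]
shift mm [-185.6 -140.7    5.2]
turn about tool z -0.0458
```

View pics/g.png

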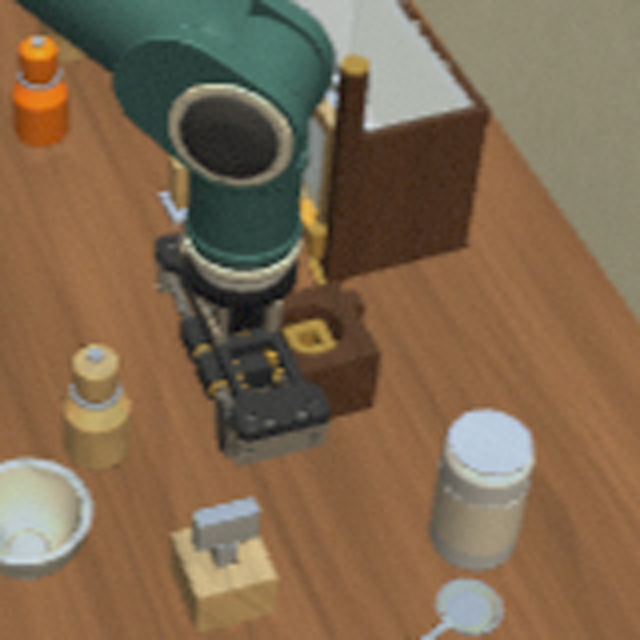

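The view shows the key still in its block (210,545 in the crop). I lifted before the fingers had closed, so I'll reopen and redo the grasp.

```bash
python3 -m crank '[[[-5,0,0],[0,0,-0.006],0.6],[[0,0,0],[0,0,0],0.6],[[0,0,0],[0,0,0],0.6],[[0,0,0],[0,0,0],0.6],[[0,0,0],[0,0,0],0.6],[[0,0,0],[0,0,0],0.6],[[0,0,0],[0,0,0],0.6],[[0,0,0],[0,0,0],0.6]]' 40
python3 - <<'E'
from h import *
togo([.491,-.4025,.080],np.pi/2)
E
```

```text
t: 3.28
tool_pos: [0.4888, -0.3996, 0.1844]
eef_rot: [2.221, -2.222, -0.0]
ft_force: [-0.3, -0.0, -0.5]
finger_gap: 0.566
t 3.28 pos [ 0.4888 -0.3996  0.1844] yaw -1.5712 zax [-0.  0. -1.] gap 0.566 F [-0.3 -0.  -0.5]
shift mm [  2.9  -2.3 104.4]
turn about tool z -0.0004
```

```bash
python3 -m crank '[[[2.5,-2.3,24],[0,0,0],0.6],[[0,0,25],[0,0,0],0.6],[[0,0,25],[0,0,0],0.6],[[0,0,20],[0,0,0],0.6],[[0,0,10],[0,0,0],0.6],[[0,0,0],[0,0,0],0.6],[[0,0,0],[0,0,0],0],[[0,0,0],[0,0,0],0],[[0,0,0],[0,0,0],0],[[0,0,0],[0,0,0],0],[[0,0,0],[0,0,0],0],[[0,0,0],[0,0,0],0],[[0,0,0],[0,0,0],0],[[0,0,0],[0,0,0],0],[[0,0,0],[0,0,0],0]]' 40
python3 - <<'E'
from h import *
togo([.491,-.4025,.080],np.pi/2)
E
```

```text
t: 4.53
tool_pos: [0.4914, -0.4023, 0.0812]
eef_rot: [-2.221, 2.222, -0.001]
ft_force: [-0.5, 0.1, 3.8]
finger_gap: 0.171
t 4.53 pos [ 0.4914 -0.4023  0.0812] yaw -1.5711 zax [ 0.001 -0.001 -1.   ] gap 0.171 F [-0.5  0.1  3.8]
shift mm [0.2 0.4 1.2]
turn about tool z -0.0003
```

```bash
python3 -m crank '[[[0,0,-10],[0,0,0],0],[[0,0,-15],[0,0,0],0],[[0,0,-20],[0,0,0],0],[[0,0,-20],[0,0,0],0],[[0,0,-25],[0,0,0],0],[[0,0,-20],[0,0,0],0],[[0,0,0],[0,0,0],0],[[0,0,0],[0,0,0],0]]'
python3 - <<'E'
from h import *
togo([.633,-.2215,.185],np.pi/2+.0396)
E
```

```text
t: 5.2
tool_pos: [0.4914, -0.4023, 0.1916]
eef_rot: [-2.221, 2.222, -0.003]
ft_force: [-0.4, 0.6, -2.0]
finger_gap: 0.17
t 5.2 pos [ 0.4914 -0.4023  0.1916] yaw -1.5711 zax [ 0.002 -0.001 -1.   ] gap 0.17 F [-0.4  0.6 -2. ]
shift mm [-180.8 -141.5    6.6]
turn about tool z -0.0399
```

```bash
python3 -m crank '[[[-28,-22,0],[0,0,0],0],[[-30,-24,0],[0,0,0],0],[[-30,-24,0],[0,0,0],0],[[-30,-24,0],[0,0,0],0],[[-30,-24,0],[0,0,0],0],[[-22,-16,0],[0,0,0],0],[[-10.8,-7.5,0],[0,0,-0.04],0],[[0,0,0],[0,0,0],0],[[0,0,0],[0,0,0],0],[[0,0,0],[0,0,0],0]]'
python3 - <<'E'
from h import *
togo([.633,-.2215,.135],np.pi/2+.0396)
snap('side','i.png',(260,170,340,260),6)
snap('top','j.png',(270,120,370,190),6)
for n in('side','top'):print(n,proj(n,[.633,-.2215,.058]))
E
```

```text
t: 6.03
tool_pos: [0.6308, -0.2243, 0.1898]
eef_rot: [2.259, -2.179, -0.001]
ft_force: [-0.3, 0.1, -1.2]
finger_gap: 0.17
t 6.03 pos [ 0.6308 -0.2243  0.1898] yaw -1.5346 zax [-0.002 -0.001 -1.   ] gap 0.17 F [-0.3  0.1 -1.2]
shift mm [-2.8 -2.5 54.8]
turn about tool z -0.0034
side [296.86784212 234.99203252]
top [302.89182964 159.86210536]
```

View pics/i.png

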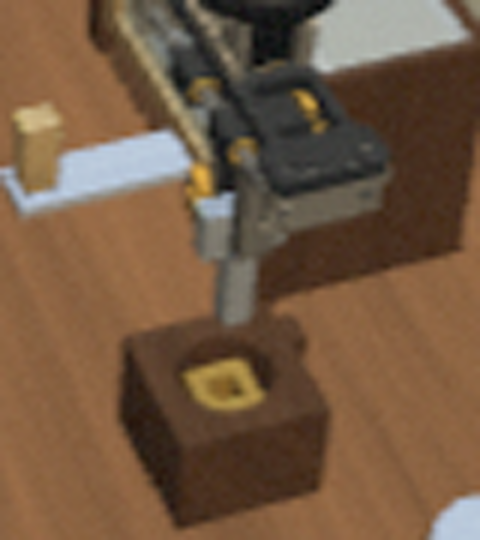

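Run:
```python
from h import *
f=lambda p:((p-[260,170])+.5)*6-.5
print('foot pred crop',f(proj('side',[.6308,-.2243,.1186])))
for dx,dy in((0,0),(.005,0),(0,.005)):
  print(f(proj('side',[.633+dx,-.2215+dy,.058])))
# core outline
for q in((-18,-18),(18,-18),(18,18),(-18,18)):
  c,s=np.cos(.04),np.sin(.04);print('core',f(proj('side',[.633+(c*q[0]-s*q[1])/1e3,-.2215+(s*q[0]+c*q[1])/1e3,.058])))
for q in((-45,-45),(45,-45),(45,45),(-45,45)):
  c,s=np.cos(.04),np.sin(.04);print('box',f(proj('side',[.633+(c*q[0]-s*q[1])/1e3,-.2215+(s*q[0]+c*q[1])/1e3,.07])))
```

```text
foot pred crop [228.98747721 321.82738931]
[223.70705271 392.45219512]
[231.90235304 390.51825939]
[220.48746021 386.27848773]
core [207.27765164 422.61352238]
core [265.73647672 406.64703276]
core [239.78053982 362.94425974]
core [182.08442632 378.39474755]
box [183.14807128 454.56591475]
box [331.48527206 413.65884241]
box [264.78326613 305.35992926]
box [121.26036968 343.02516852]
```

View pics/j.png

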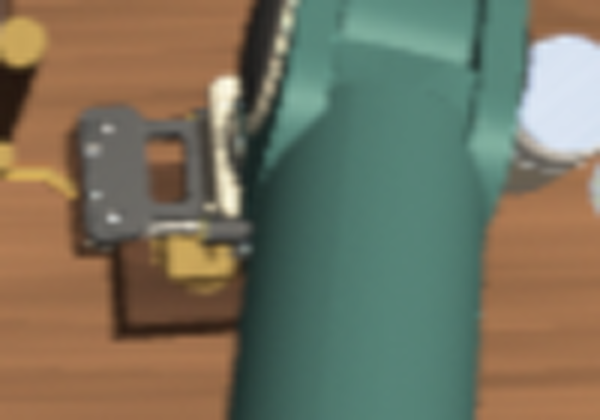

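Run:
```python
from h import *
im=cv2.imread('pics/full_i.png')
print(np.arange(292,308))
for r in(215,217,219,221,223,224,225):print(r,im[r,292:308,0],im[r,292:308,2])
for z in(.122,.135):
  for q in((-8,8),(8,-8),(-8,-8)):print(z,q,proj('side',[.6308+q[0]/1e3,-.2243+q[1]/1e3,z]).round(1))
im=cv2.imread('pics/full_b.png')
```

```text
[292 293 294 295 296 297 298 299 300 301 302 303 304 305 306 307]
215 [ 72  71  69  73  67  79  97 109 108 107  83  30  25  27  26  25] [150 152 151 138  99  89 110 125 124 121 104  71  69  69  70  64]
217 [ 71  70  72  72  72  84  99 106 109 102  67  28  33  22  28  33] [151 150 152 129  91  93 113 123 125 116  89  72  71  65  65  71]
219 [ 68  71  69  70  71  91 105 109 108  94  64  28  21  34  37  46] [148 150 149 123  80 101 119 125 126 112  92  70  68  69  87 101]
221 [ 68  68  69  71  72  91 108 110 110  91  66  42  46  57  68  69] [144 147 148 122  81 105 125 126 125 113  96  88  91 119 146 146]
223 [ 52  50  52  49  56  88 108 101  90  68  40  45  39  47  43  49] [106 100  99  95  87 106 124 119 114 100  83  88  86  94  94  96]
224 [48 50 49 50 49 66 71 61 55 47 41 43 43 47 43 50] [ 96  96  95  94  93 100 103  98  95  91  88  87  91  93  90  95]
225 [50 52 52 52 47 52 52 48 47 45 44 49 45 41 47 45] [98 98 98 95 91 95 94 94 94 92 89 90 87 86 92 89]
0.122 (-8, 8) [294.7 221.4]
0.122 (8, -8) [301.  223.6]
0.122 (-8, -8) [296.4 224.7]
0.135 (-8, 8) [294.9 218.6]
0.135 (8, -8) [301.2 220.9]
0.135 (-8, -8) [296.7 221.9]
```

```bash
python3 -m crank '[[[-3,-1.3,10],[0,0,-0.003],0],[[0,0,20],[0,0,0],0],[[0,0,18],[0,0,0],0],[[0,0,6],[0,0,0],0],[[0,0,0],[0,0,0],0],[[0,0,0],[0,0,0],0],[[0,0,0],[0,0,0],0]]'
python3 - <<'E'
from h import *
togo([.632,-.2213,.125],np.pi/2+.0396)
E
```

```text
t: 6.72
tool_pos: [0.6345, -0.2187, 0.1376]
eef_rot: [-2.267, 2.173, -0.003]
ft_force: [-0.5, 0.5, -1.3]
finger_gap: 0.173
t 6.72 pos [ 0.6345 -0.2187  0.1376] yaw -1.5284 zax [ 0.002 -0.001 -1.   ] gap 0.173 F [-0.5  0.5 -1.3]
shift mm [ 2.5  2.6 12.6]
turn about tool z 0.0028
```

```bash
python3 -m crank '[[[2.5,1,0],[0,0,0.003],0],[[0,0,0],[0,0,0],0],[[0,0,0],[0,0,0],0],[[0,0,0],[0,0,0],0],[[0,0,0],[0,0,0],0],[[0,0,0],[0,0,0],0]]'
python3 - <<'E'
from h import *
togo([.6335,-.2213,.125],np.pi/2+.0396)
snap('side','k.png',(275,195,335,250),9)
E
```

```text
t: 7.22
tool_pos: [0.633, -0.2207, 0.1367]
eef_rot: [-2.265, 2.177, -0.0]
ft_force: [-0.8, -0.4, -0.3]
finger_gap: 0.17
t 7.22 pos [ 0.633  -0.2207  0.1367] yaw -1.531 zax [ 0. -0. -1.] gap 0.17 F [-0.8 -0.4 -0.3]
shift mm [ 0.6 -0.5 11.7]
turn about tool z 0.0002
```

View pics/k.png

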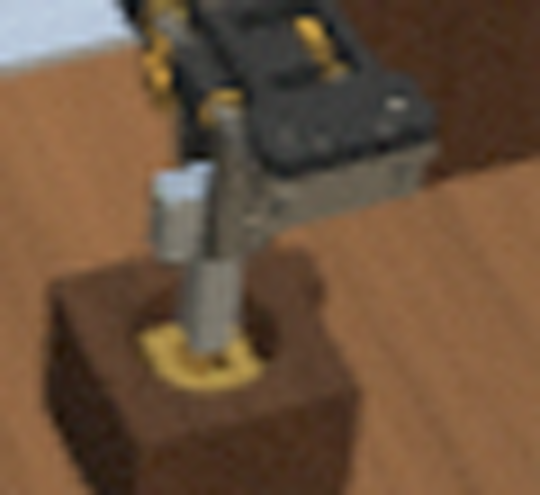

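```bash
python3 -m crank '[[[0.3,-0.3,4],[0,0,0],0],[[0,0,4],[0,0,0],0],[[0,0,3],[0,0,0],0],[[0,0,3],[0,0,0],0],[[0,0,3],[0,0,0],0],[[0,0,0],[0,0,0],0],[[0,0,0],[0,0,0],0],[[0,0,0],[0,0,0],0]]'
python3 - <<'E'
from h import *
togo([.6335,-.2213,.099],np.pi/2+.0396)
E
```

```text
t: 7.93
tool_pos: [0.6333, -0.2211, 0.1196]
eef_rot: [-2.265, 2.177, -0.0]
ft_force: [-0.8, 0.2, -1.5]
finger_gap: 0.172
t 7.93 pos [ 0.6333 -0.2211  0.1196] yaw -1.5311 zax [ 0. -0. -1.] gap 0.172 F [-0.8  0.2 -1.5]
shift mm [ 0.2 -0.2 20.6]
turn about tool z 0.0001
```

```bash
python3 -m crank '[[[0,0,4],[0,0,0],0],[[0,0,4],[0,0,0],0],[[0,0,4],[0,0,0],0],[[0,0,4],[0,0,0],0],[[0,0,3],[0,0,0],0],[[0,0,1],[0,0,0],0],[[0,0,0],[0,0,0],0],[[0,0,0],[0,0,0],0]]'
python3 - <<'E'
from h import *
togo([.6335,-.2213,.099],np.pi/2+.0396)
E
```

```text
t: 8.6
tool_pos: [0.6333, -0.2211, 0.0995]
eef_rot: [-2.265, 2.177, -0.0]
ft_force: [-0.1, 0.3, -1.3]
finger_gap: 0.172
t 8.6 pos [ 0.6333 -0.2211  0.0995] yaw -1.5311 zax [ 0. -0. -1.] gap 0.172 F [-0.1  0.3 -1.3]
shift mm [ 0.2 -0.2  0.5]
turn about tool z 0.0001
```

```bash
python3 -m crank '[[[0,0,0],[0,0,-0.1],0],[[0,0,0],[0,0,-0.1],0],[[0,0,0],[0,0,-0.1],0],[[0,0,0],[0,0,-0.1],0],[[0,0,0],[0,0,-0.1],0],[[0,0,0],[0,0,-0.1],0],[[0,0,0],[0,0,-0.1],0],[[0,0,0],[0,0,-0.1],0],[[0,0,0],[0,0,-0.1],0],[[0,0,0],[0,0,-0.1],0],[[0,0,0],[0,0,-0.1],0],[[0,0,0],[0,0,-0.1],0],[[0,0,0],[0,0,-0.1],0],[[0,0,0],[0,0,-0.1],0],[[0,0,0],[0,0,-0.04],0],[[0,0,0],[0,0,0],0],[[0,0,0],[0,0,0],0],[[0,0,0],[0,0,0],0]]' 50
python3 - <<'E'
from h import *
togo([.6335,-.2213,.099],-.0912);print(bot.observe()['ft_torque'])
snap('side','l.png',(260,150,340,250),6)
E
```

```text
t: 10.1
tool_pos: [0.6326, -0.2202, 0.0994]
eef_rot: [-3.137, 0.144, 0.003]
ft_force: [-1.8, 3.6, 0.9]
finger_gap: 0.17
t 10.1 pos [ 0.6326 -0.2202  0.0994] yaw -0.092 zax [-0.002  0.001 -1.   ] gap 0.17 F [-1.8  3.6  0.9]
shift mm [1.  1.  0.4]
turn about tool z -0.0008
[ 0.84041935  0.82249725 -0.05634952]
```

View pics/l.png

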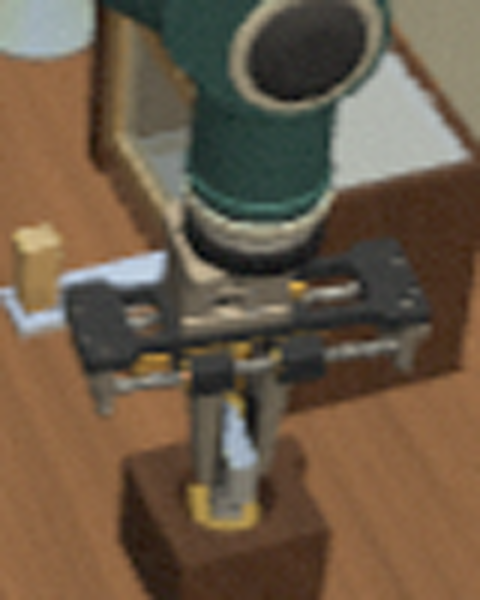

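```bash
python3 -m crank '[[[0,0,0],[0,0,0],0.5],[[0,0,0],[0,0,0],0.5],[[0,0,0],[0,0,0],0.5],[[0,0,0],[0,0,0],0.5],[[0,0,0],[0,0,0],0.5],[[0,0,0],[0,0,0],0.5],[[0,0,-15],[0,0,0],0.5],[[0,0,-25],[0,0,0],0.5],[[0,0,-30],[0,0,0],0.5],[[0,0,-40],[0,0,0],0.5],[[0,0,-40],[0,0,0],0.5],[[0,0,-40],[0,0,0],0.5],[[0,0,-30],[0,0,0],0.5],[[0,0,0],[0,0,0],0.5],[[0,0,0],[0,0,0],0.5],[[0,0,0],[0,0,0],0.5]]'
python3 - <<'E'
from h import *
togo([.6995,.0216,.28],.0396)
snap('top','m.png',(270,120,370,190),6)
E
```

```text
t: 11.48
tool_pos: [0.6328, -0.221, 0.3196]
eef_rot: [3.138, -0.143, -0.001]
ft_force: [0.7, -0.4, -0.2]
finger_gap: 0.499
t 11.48 pos [ 0.6328 -0.221   0.3196] yaw -0.091 zax [-0. -0. -1.] gap 0.499 F [ 0.7 -0.4 -0.2]
shift mm [  44.4 -247.7   39.5]
turn about tool z -0.1306
```

View pics/m.png

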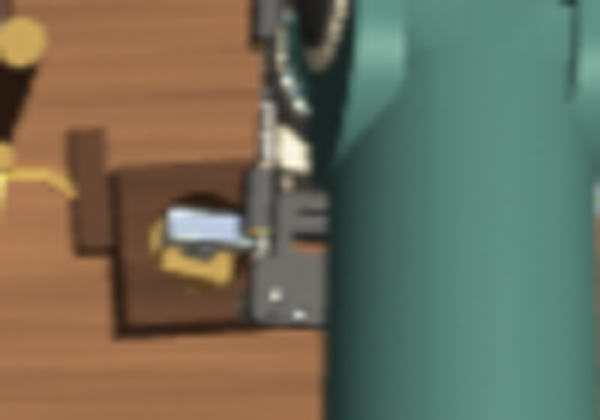

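```bash
python3 -m crank '[[[0,0,0],[0,0,-0.066],0.5],[[0,0,0],[0,0,-0.065],0.5],[[9,-28,0],[0,0,0],0.5],[[11,-35,0],[0,0,0],0.5],[[11,-35,0],[0,0,0],0.5],[[11,-35,0],[0,0,0],0.5],[[11,-35,0],[0,0,0],0.5],[[11,-35,0],[0,0,0],0.5],[[9,-28,0],[0,0,0],0.5],[[3.3,-8.8,0],[0,0,0],0.5],[[0,0,0],[0,0,0],0.5],[[0,0,0],[0,0,0],0.5],[[0,0,0],[0,0,0],0.5],[[0,0,30],[0,0,0],0.5],[[0,0,30],[0,0,0],0.5],[[0,0,30],[0,0,0],0.5],[[0,0,0],[0,0,0],0.5],[[0,0,0],[0,0,0],0.5],[[0,0,0],[0,0,0],0.5]]'
python3 - <<'E'
from h import *
togo([.6995,.0216,.195],.0396)
E
```

```text
t: 13.12
tool_pos: [0.7008, 0.0202, 0.2314]
eef_rot: [3.141, 0.059, 0.003]
ft_force: [-0.4, 0.0, 0.5]
finger_gap: 0.502
t 13.12 pos [0.7008 0.0202 0.2314] yaw 0.0378 zax [ 0.002 -0.    -1.   ] gap 0.502 F [-0.4  0.   0.5]
shift mm [-1.3 -1.4 36.4]
turn about tool z -0.0018
```

```bash
python3 -m crank '[[[-1.3,-1.4,12],[0,0,-0.002],0.5],[[0,0,14],[0,0,0],0.5],[[0,0,10],[0,0,0],0.5],[[0,0,0],[0,0,0],0.5],[[0,0,0],[0,0,0],0.1],[[0,0,0],[0,0,0],0],[[0,0,0],[0,0,0],0],[[0,0,0],[0,0,0],0],[[0,0,0],[0,0,0],0],[[0,0,0],[0,0,0],0],[[0,0,0],[0,0,0],0],[[0,0,0],[0,0,0],0],[[0,0,0],[0,0,0],0]]' 45
python3 - <<'E'
from h import *
togo([.6995,.0216,.33],.0396)
E
```

```text
t: 14.2
tool_pos: [0.699, 0.023, 0.194]
eef_rot: [-3.141, -0.065, -0.002]
ft_force: [1.1, 0.0, 2.3]
finger_gap: 0.148
t 14.2 pos [0.699 0.023 0.194] yaw 0.0415 zax [ 0.001  0.    -1.   ] gap 0.148 F [1.1 0.  2.3]
shift mm [   0.6    1.4 -136. ]
turn about tool z 0.0019
```

Gap 13.6 mm: the bar is gripped. Raising by about 132 mm.

```bash
python3 -m crank '[[[0,0,-6],[0,0,0],0],[[0,0,-10],[0,0,0],0],[[0,0,-14],[0,0,0],0],[[0,0,-14],[0,0,0],0],[[0,0,-14],[0,0,0],0],[[0,0,-14],[0,0,0],0],[[0,0,-14],[0,0,0],0],[[0,0,-14],[0,0,0],0],[[0,0,-14],[0,0,0],0],[[0,0,-10],[0,0,0],0],[[0,0,-6],[0,0,0],0],[[0,0,-2],[0,0,0],0],[[0,0,0],[0,0,0],0],[[0,0,0],[0,0,0],0],[[0,0,0],[0,0,0],0],[[0,0,0],[0,0,0],0]]'
python3 - <<'E'
from h import *
togo([.6995,.0216,.33],.0396)
E
```

```text
t: 15.53
tool_pos: [0.6989, 0.023, 0.3245]
eef_rot: [-3.141, -0.066, -0.0]
ft_force: [4.0, 1.2, -7.0]
finger_gap: 0.149
t 15.53 pos [0.6989 0.023  0.3245] yaw 0.0419 zax [ 0.  0. -1.] gap 0.149 F [ 4.   1.2 -7. ]
shift mm [ 0.5  1.4 -5.5]
turn about tool z 0.0023
```

```bash
python3 -m crank '[[[0,0,0],[0,0,0],0.6],[[0,0,0],[0,0,0],0.6],[[0,0,0],[0,0,0],0.6],[[0,0,0],[0,0,0],0.6],[[0,0,0],[0,0,0],0.6],[[0,0,0],[0,0,0],0.6],[[0,0,-20],[0,0,0],0.6],[[0,0,-25],[0,0,0],0.6],[[-25,0,0],[0,0,0],0.6],[[-35,0,0],[0,0,0],0.6],[[-25,0,0],[0,0,0],0.6],[[-13,0,0],[0,0,0],0.6],[[0,0,0],[0,0,0.12],0.6],[[0,0,0],[0,0,0.12],0.6],[[0,0,0],[0,0,0.12],0.6],[[0,0,0],[0,0,0.12],0.6],[[0,0,0],[0,0,0.12],0.6],[[0,0,0],[0,0,0.12],0.6],[[0,0,0],[0,0,0.12],0.6],[[0,0,0],[0,0,0.12],0.6]]'
python3 -m crank '[[[0,0,0],[0,0,0.12],0.6],[[0,0,0],[0,0,0.12],0.6],[[0,0,0],[0,0,0.12],0.6],[[0,0,0],[0,0,0.12],0.6],[[0,0,0],[0,0,0.12],0.6],[[0,0,40],[0,0,0],0.6],[[0,0,40],[0,0,0],0.6],[[0,0,40],[0,0,0],0.6],[[0,0,40],[0,0,0],0.6],[[0,0,30],[0,0,0],0.6],[[0,0,0],[0,0,0],0.6],[[0,0,0],[0,0,0],0.6],[[0,0,0],[0,0,0],0.6]]'
python3 - <<'E'
from h import *
togo([.6016,.0177,.1],.0396+np.pi/2)
snap('side','n.png',(200,80,360,220),5)
E
```

```text
t: 17.2
tool_pos: [0.6005, 0.0189, 0.3707]
eef_rot: [2.812, -1.4, 0.0]
ft_force: [-0.1, -0.3, 0.8]
finger_gap: 0.603
t: 18.28
tool_pos: [0.6021, 0.0192, 0.1827]
eef_rot: [-2.278, 2.16, -0.003]
ft_force: [-0.7, 1.1, 0.7]
finger_gap: 0.597
t 18.28 pos [0.6021 0.0192 0.1827] yaw -1.5179 zax [ 0.003  0.    -1.   ] gap 0.597 F [-0.7  1.1  0.7]
shift mm [ 1.4  0.8 82.7]
turn about tool z 0.0132
```

View pics/n.png

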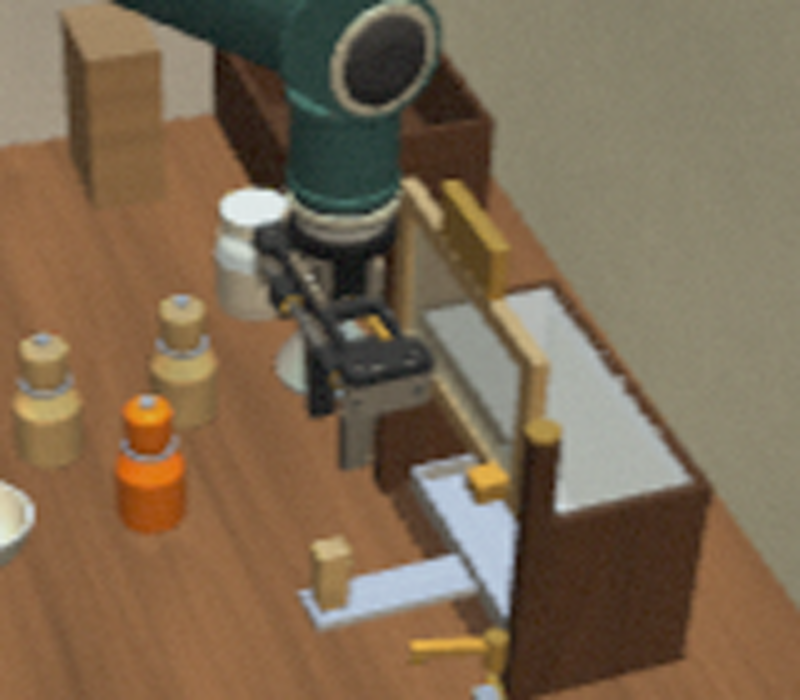

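```bash
python3 -m crank '[[[1.4,0.8,30],[0,0,0.013],0.6],[[0,0,35],[0,0,0],0.6],[[0,0,35],[0,0,0],0.6],[[0,0,25],[0,0,0],0.6],[[0,0,10],[0,0,0],0.6],[[0,0,0],[0,0,0],0.6],[[0,0,0],[0,0,0],0.2],[[0,0,0],[0,0,0],0],[[0,0,0],[0,0,0],0],[[0,0,0],[0,0,0],0],[[0,0,0],[0,0,0],0],[[0,0,0],[0,0,0],0],[[0,0,0],[0,0,0],0],[[0,0,0],[0,0,0],0]]' 30
python3 - <<'E'
from h import *
c,s=np.cos(.0396),np.sin(.0396)
togo([.7645-.325*c,.0242-.325*s,.047],.0396+np.pi/2)
E
```

```text
t: 19.5
tool_pos: [0.6007, 0.0186, 0.0468]
eef_rot: [-2.263, 2.175, -0.001]
ft_force: [-1.7, 2.7, 6.6]
finger_gap: 0.24
t 19.5 pos [0.6007 0.0186 0.0468] yaw -1.5311 zax [ 0.002  0.001 -1.   ] gap 0.24 F [-1.7  2.7  6.6]
shift mm [  0.9 161.1  -0.5]
turn about tool z 0.0001
```

```bash
python3 -m crank '[[[0,6,0],[0,0,0],0],[[0,12,0],[0,0,0],0],[[0,15,0],[0,0,0],0],[[0,15,0],[0,0,0],0],[[0,15,0],[0,0,0],0],[[0,15,0],[0,0,0],0],[[0,15,0],[0,0,0],0],[[0,15,0],[0,0,0],0],[[0,15,0],[0,0,0],0],[[0,15,0],[0,0,0],0],[[0,12,0],[0,0,0],0],[[0,7,0],[0,0,0],0],[[0,3,0],[0,0,0],0],[[0,0,0],[0,0,0],0],[[0,0,0],[0,0,0],0],[[0,0,0],[0,0,0],0]]'
python3 - <<'E'
from h import *
c,s=np.cos(.0396),np.sin(.0396)
togo([.7645-.325*c,.0242-.325*s,.047],.0396+np.pi/2)
E
```

```text
t: 20.83
tool_pos: [0.4406, 0.0132, 0.0467]
eef_rot: [-2.264, 2.174, -0.0]
ft_force: [-2.8, 7.9, 12.7]
finger_gap: 0.236
t 20.83 pos [0.4406 0.0132 0.0467] yaw -1.53 zax [ 0.002  0.002 -1.   ] gap 0.236 F [-2.8  7.9 12.7]
shift mm [ 1.8  0.9 -0.3]
turn about tool z 0.0012
```

```bash
python3 -m crank '[[[0,0,0],[0,0,0],0.8],[[0,0,0],[0,0,0],0.8],[[0,0,0],[0,0,0],0.8],[[0,0,0],[0,0,0],0.8],[[0,0,0],[0,0,0],0.8],[[0,0,-20],[0,0,0],0.8],[[0,0,-40],[0,0,0],0.8],[[0,0,-40],[0,0,0],0.8],[[0,0,-40],[0,0,0],0.8],[[0,0,-40],[0,0,0],0.8],[[-20,-10,-20],[0,0,0],0.8],[[-35,-17,0],[0,0,0],0.8],[[-35,-17,0],[0,0,0],0.8],[[-35,-17,0],[0,0,0],0.8],[[-35,-17,0],[0,0,0],0.8],[[-35,-17,0],[0,0,0],0.8],[[-35,-17,0],[0,0,0],0.8],[[-30,-14,0],[0,0,0],0.8],[[-15.8,-7.4,0],[0,0,0],0.8],[[0,0,0],[0,0,0],0.8]]'
python3 - <<'E'
from h import *
togo([.5629,.2941,.086],.0396+np.pi/2)
snap('side','o.png',(190,100,350,290),3)
a=cv2.imread('pics/full_b.png').astype(int);b=cv2.imread('pics/full_o.png').astype(int)
for g in([.5629,.2941],[.4426,.2755],[.4394,-.2328],[.4973,.1622]):
    u,v=proj('side',g+[.03]).astype(int);print(u,v,abs(a-b)[v-8:v+12,u-8:u+9].mean())
E
```

```text
t: 22.5
tool_pos: [0.562, 0.2963, 0.2445]
eef_rot: [-2.27, 2.171, 0.004]
ft_force: [-0.8, -0.8, -0.3]
finger_gap: 0.801
t 22.5 pos [0.562  0.2963 0.2445] yaw -1.5263 zax [-0.002  0.002 -1.   ] gap 0.801 F [-0.8 -0.8 -0.3]
shift mm [  2.6  -1.  158.5]
turn about tool z 0.0049
235 156 2.0245098039215685
208 164 1.8715686274509804
243 255 1.938235294117647
228 179 2.630392156862745
```

```bash
python3 -m crank '[[[2,-1,25],[0,0,0.005],0.8],[[0,0,35],[0,0,0],0.8],[[0,0,35],[0,0,0],0.8],[[0,0,30],[0,0,0],0.8],[[0,0,22],[0,0,0],0.8],[[0,0,11],[0,0,0],0.8],[[0,0,0],[0,0,0],0.8],[[0,0,0],[0,0,0],0.3],[[0,0,0],[0,0,0],0.3],[[0,0,0],[0,0,0],0.2],[[0,0,0],[0,0,0],0.2],[[0,0,0],[0,0,0],0.2],[[0,0,0],[0,0,0],0.2],[[0,0,0],[0,0,0],0.2],[[0,0,0],[0,0,0],0.2],[[0,0,0],[0,0,0],0.2]]' 25
python3 - <<'E'
from h import *
togo([.598,.0915,.23],.0396+np.pi/2)
E
```

```text
t: 23.88
tool_pos: [0.564, 0.2908, 0.0885]
eef_rot: [-2.259, 2.181, -0.0]
ft_force: [0.5, 0.8, 5.2]
finger_gap: 0.414
t 23.88 pos [0.564  0.2908 0.0885] yaw -1.5357 zax [ 0.002  0.001 -1.   ] gap 0.414 F [0.5 0.8 5.2]
shift mm [ 200.2  -27.2 -141.7]
turn about tool z -0.0045
```

```bash
python3 -m crank '[[[0,0,-10],[0,0,0],0.2],[[0,0,-25],[0,0,0],0.2],[[0,0,-30],[0,0,0],0.2],[[0,0,-15],[0,0,-0.004],0.2],[[20,-2,0],[0,0,0],0.2],[[30,-4,0],[0,0,0],0.2],[[30,-4,0],[0,0,0],0.2],[[30,-4,0],[0,0,0],0.2],[[30,-5,0],[0,0,0],0.2],[[30,-5,0],[0,0,0],0.2],[[20,-3,0],[0,0,0],0.2],[[10,0,0],[0,0,0],0.2],[[0,0,0],[0,0,0],0.2],[[0,0,0],[0,0,0],0.2],[[0,0,0],[0,0,0],0.2],[[0,0,0],[0,0,0],0.2]]'
python3 - <<'E'
from h import *
togo([.598,.0915,.102],.0396+np.pi/2)
E
```

```text
t: 25.22
tool_pos: [0.5976, 0.0936, 0.1676]
eef_rot: [-2.267, 2.174, 0.001]
ft_force: [0.8, 0.3, -2.3]
finger_gap: 0.414
t 25.22 pos [0.5976 0.0936 0.1676] yaw -1.5288 zax [-0.     0.001 -1.   ] gap 0.414 F [ 0.8  0.3 -2.3]
shift mm [ 2.1 -0.3 65.6]
turn about tool z 0.0024
```

Lower it, then release and rise.

```bash
python3 -m crank '[[[2,0,15],[0,0,0.002],0.2],[[0,0,20],[0,0,0],0.2],[[0,0,18],[0,0,0],0.2],[[0,0,8],[0,0,0],0.2],[[0,0,4],[0,0,0],0.2],[[0,0,0],[0,0,0],0.2],[[0,0,0],[0,0,0],0.2],[[0,0,0],[0,0,0],0.2]]'
python3 - <<'E'
from h import *
togo([.598,.0915,.102],.0396+np.pi/2)
E
```

```text
t: 25.88
tool_pos: [0.599, 0.0897, 0.1037]
eef_rot: [-2.261, 2.179, -0.002]
ft_force: [0.6, -0.8, -1.8]
finger_gap: 0.411
t 25.88 pos [0.599  0.0897 0.1037] yaw -1.5337 zax [ 0.002  0.    -1.   ] gap 0.411 F [ 0.6 -0.8 -1.8]
shift mm [-1.9  1.   1.7]
turn about tool z -0.0025
```

```bash
python3 -m crank '[[[0,0,2],[0,0,0],0.2],[[0,0,1],[0,0,0],0.2],[[0,0,0],[0,0,0],0.2],[[0,0,0],[0,0,0],0.56],[[0,0,0],[0,0,0],0.56],[[0,0,0],[0,0,0],0.56],[[0,0,0],[0,0,0],0.56],[[0,0,-20],[0,0,0],0.56],[[0,0,-40],[0,0,0],0.56],[[0,0,-40],[0,0,0],0.56],[[0,0,-40],[0,0,0],0.8],[[-20,15,0],[0,0,0],0.8],[[-35,27,0],[0,0,0],0.8],[[-35,27,0],[0,0,0],0.8],[[-35,27,0],[0,0,0],0.8],[[-35,27,0],[0,0,0],0.8],[[-20,16,0],[0,0,0],0.8],[[-11,8.6,0],[0,0,0],0.8],[[0,0,0],[0,0,0],0.8],[[0,0,0],[0,0,0],0.8]]'
python3 - <<'E'
from h import *
togo([.4426,.2755,.086],.0396+np.pi/2)
snap('side','p.png',(190,100,350,290),3)
a=cv2.imread('pics/full_b.png').astype(int);b=cv2.imread('pics/full_p.png').astype(int)
for g in([.5629,.2941],[.4426,.2755],[.4394,-.2328],[.4973,.1622]):
    u,v=proj('side',g+[.03]).astype(int);print(u,v,abs(a-b)[v-8:v+12,u-8:u+9].mean())
E
```

```text
t: 27.55
tool_pos: [0.4503, 0.2669, 0.2397]
eef_rot: [-2.263, 2.179, -0.001]
ft_force: [0.2, -0.6, 0.2]
finger_gap: 0.797
t 27.55 pos [0.4503 0.2669 0.2397] yaw -1.5327 zax [ 0.001 -0.    -1.   ] gap 0.797 F [ 0.2 -0.6  0.2]
shift mm [ -9.    7.5 153.7]
turn about tool z -0.0015
235 156 13.479411764705882
208 164 1.880392156862745
243 255 1.8911764705882352
228 179 2.5215686274509803
```

View pics/p.png

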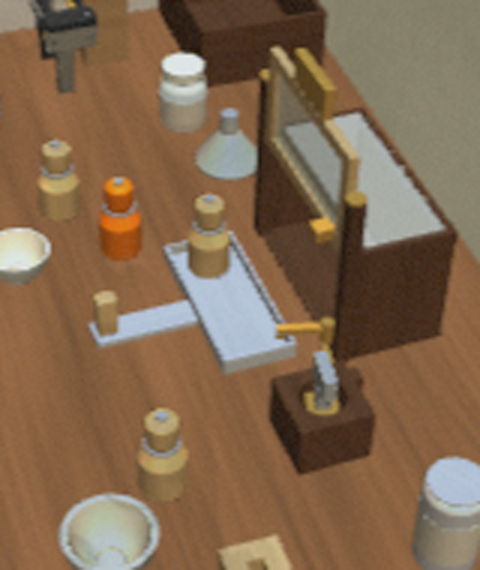

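Grinder A stands on the tray's +y end (208,240), and the tray is out. B, C and the orange look-alike haven't moved, and the key is in the lock. Next is B.

```bash
python3 -m crank '[[[-9,7.5,20],[0,0,0],0.8],[[0,0,35],[0,0,0],0.8],[[0,0,35],[0,0,0],0.8],[[0,0,30],[0,0,0],0.8],[[0,0,22],[0,0,0],0.8],[[0,0,10],[0,0,0],0.8],[[0,0,0],[0,0,0],0.8],[[0,0,0],[0,0,0],0.3],[[0,0,0],[0,0,0],0.3],[[0,0,0],[0,0,0],0.2],[[0,0,0],[0,0,0],0.2],[[0,0,0],[0,0,0],0.2],[[0,0,0],[0,0,0],0.2],[[0,0,0],[0,0,0],0.2],[[0,0,0],[0,0,0],0.2],[[0,0,0],[0,0,0],0.2]]' 25
python3 - <<'E'
from h import *
togo([.601,.0185,.23],.0396+np.pi/2)
E
```

```text
t: 28.93
tool_pos: [0.4429, 0.2759, 0.0882]
eef_rot: [-2.261, 2.179, -0.001]
ft_force: [-1.0, -0.0, 5.5]
finger_gap: 0.404
t 28.93 pos [0.4429 0.2759 0.0882] yaw -1.5339 zax [ 0.001  0.001 -1.   ] gap 0.404 F [-1.  -0.   5.5]
shift mm [ 263.  -148.6 -141.7]
turn about tool z -0.0027
```

```bash
python3 -m crank '[[[0,0,-10],[0,0,0],0.2],[[0,0,-25],[0,0,0],0.2],[[0,0,-35],[0,0,0],0.2],[[0,0,-35],[0,0,0],0.2],[[0,0,-30],[0,0,-0.002],0.2],[[0,0,-15],[0,0,0],0.2],[[20,-11.6,0],[0,0,0],0.2],[[33,-18.6,0],[0,0,0],0.2],[[33,-18.6,0],[0,0,0],0.2],[[33,-18.6,0],[0,0,0],0.2],[[33,-18.6,0],[0,0,0],0.2],[[33,-18.6,0],[0,0,0],0.2],[[33,-18.6,0],[0,0,0],0.2],[[28,-16,0],[0,0,0],0.2],[[17,-9,0],[0,0,0],0.2],[[0,0,0],[0,0,0],0.2],[[0,0,0],[0,0,0],0.2],[[0,0,0],[0,0,0],0.2],[[0,0,0],[0,0,0],0.2],[[0,0,0],[0,0,0],0.2]]'
python3 - <<'E'
from h import *
togo([.601,.0185,.103],.0396+np.pi/2)
E
```

```text
t: 30.6
tool_pos: [0.6001, 0.0201, 0.2378]
eef_rot: [-2.267, 2.175, 0.001]
ft_force: [-0.7, -0.1, -1.6]
finger_gap: 0.408
t 30.6 pos [0.6001 0.0201 0.2378] yaw -1.5295 zax [-0.  0. -1.] gap 0.408 F [-0.7 -0.1 -1.6]
shift mm [  1.7  -0.9 134.8]
turn about tool z 0.0017
```

```bash
python3 -m crank '[[[1.7,-0.9,20],[0,0,0.002],0.2],[[0,0,30],[0,0,0],0.2],[[0,0,30],[0,0,0],0.2],[[0,0,25],[0,0,0],0.2],[[0,0,15],[0,0,0],0.2],[[0,0,9],[0,0,0],0.2],[[0,0,5],[0,0,0],0.2],[[0,0,3],[0,0,0],0.2],[[0,0,0],[0,0,0],0.2],[[0,0,0],[0,0,0],0.2]]'
python3 - <<'E'
from h import *
togo([.601,.0185,.1005],.0396+np.pi/2)
E
```

```text
t: 31.43
tool_pos: [0.6024, 0.017, 0.1016]
eef_rot: [-2.261, 2.179, -0.002]
ft_force: [0.9, -0.9, -2.3]
finger_gap: 0.408
t 31.43 pos [0.6024 0.017  0.1016] yaw -1.5339 zax [ 0.002  0.    -1.   ] gap 0.408 F [ 0.9 -0.9 -2.3]
shift mm [-1.5  1.3  1.1]
turn about tool z -0.0027
```

```bash
python3 -m crank '[[[0,0,1],[0,0,0],0.2],[[0,0,0],[0,0,0],0.2],[[0,0,0],[0,0,0],0.56],[[0,0,0],[0,0,0],0.56],[[0,0,0],[0,0,0],0.56],[[0,0,0],[0,0,0],0.56],[[0,0,-20],[0,0,0],0.56],[[0,0,-40],[0,0,0],0.56],[[0,0,-40],[0,0,0],0.56],[[0,0,-40],[0,0,0],0.8],[[20,14,0],[0,0,0],0.8],[[33,23.3,0],[0,0,0],0.8],[[33,23.3,0],[0,0,0],0.8],[[33,23.3,0],[0,0,0],0.8],[[33,23.3,0],[0,0,0],0.8],[[33,23.3,0],[0,0,0],0.8],[[33,23.3,0],[0,0,0],0.8],[[26,18,0],[0,0,0],0.8],[[0,0,0],[0,0,0],0.8],[[0,0,0],[0,0,0],0.8]]'
python3 - <<'E'
from h import *
togo([.4394,-.2328,.086],.0396+np.pi/2)
snap('top','q.png');a=cv2.imread('pics/full_a.png').astype(int);b=cv2.imread('pics/full_q.png').astype(int)
u,v=proj('top',[.4394,-.2328,.05]).astype(int);print(abs(a-b)[v-12:v+12,u-12:u+12].mean())
snap('side','q.png');a=cv2.imread('pics/full_b.png').astype(int);b=cv2.imread('pics/full_q.png').astype(int)
u,v=proj('side',[.4394,-.2328,.02]).astype(int);print(u,v,abs(a-b)[v-8:v+8,u-8:u+9].mean())
E
```

```text
t: 33.1
tool_pos: [0.438, -0.235, 0.2398]
eef_rot: [2.257, -2.185, 0.001]
ft_force: [1.2, 1.5, 0.1]
finger_gap: 0.799
t 33.1 pos [ 0.438  -0.235   0.2398] yaw -1.5384 zax [ 0.    -0.001 -1.   ] gap 0.799 F [1.2 1.5 0.1]
shift mm [ -2.2  -1.4 153.8]
turn about tool z -0.0072
45.635416666666664
243 257 2.3333333333333335
```

```bash
python3 -m crank '[[[-2.2,-1.4,20],[0,0,-0.007],0.8],[[0,0,35],[0,0,0],0.8],[[0,0,35],[0,0,0],0.8],[[0,0,30],[0,0,0],0.8],[[0,0,22],[0,0,0],0.8],[[0,0,10],[0,0,0],0.8],[[0,0,0],[0,0,0],0.8],[[0,0,0],[0,0,0],0.3],[[0,0,0],[0,0,0],0.3],[[0,0,0],[0,0,0],0.2],[[0,0,0],[0,0,0],0.2],[[0,0,0],[0,0,0],0.2],[[0,0,0],[0,0,0],0.2],[[0,0,0],[0,0,0],0.2],[[0,0,0],[0,0,0],0.2],[[0,0,0],[0,0,0],0.2]]' 25
python3 - <<'E'
from h import *
togo([.604,-.0545,.23],.0396+np.pi/2)
E
```

```text
t: 34.53
tool_pos: [0.4408, -0.2316, 0.0883]
eef_rot: [-2.269, 2.173, -0.002]
ft_force: [-0.2, -0.7, 6.4]
finger_gap: 0.408
t 34.53 pos [ 0.4408 -0.2316  0.0883] yaw -1.5274 zax [ 0.001 -0.001 -1.   ] gap 0.408 F [-0.2 -0.7  6.4]
shift mm [-169.7 -170.9 -141.7]
turn about tool z 0.0038
```

```bash
python3 -m crank '[[[0,0,-10],[0,0,0],0.2],[[0,0,-25],[0,0,0],0.2],[[0,0,-35],[0,0,0],0.2],[[0,0,-35],[0,0,0.004],0.2],[[0,0,-30],[0,0,0],0.2],[[0,0,-10],[0,0,0],0.2],[[-17,-17,0],[0,0,0],0.2],[[-28,-28,0],[0,0,0],0.2],[[-28,-28,0],[0,0,0],0.2],[[-28,-28,0],[0,0,0],0.2],[[-28,-28,0],[0,0,0],0.2],[[-24,-24,0],[0,0,0],0.2],[[-16,-16.5,0],[0,0,0],0.2],[[0,0,0],[0,0,0],0.2],[[0,0,0],[0,0,0],0.2],[[0,0,0],[0,0,0],0.2],[[0,0,0],[0,0,0],0.2]]'
python3 - <<'E'
from h import *
togo([.604,-.0545,.1025],.0396+np.pi/2)
E
```

```text
t: 35.95
tool_pos: [0.6018, -0.0571, 0.2318]
eef_rot: [2.262, -2.178, -0.001]
ft_force: [0.5, -0.5, -2.1]
finger_gap: 0.404
t 35.95 pos [ 0.6018 -0.0571  0.2318] yaw -1.5331 zax [-0.002 -0.001 -1.   ] gap 0.404 F [ 0.5 -0.5 -2.1]
shift mm [ -2.6  -2.6 129.3]
turn about tool z -0.0019
```

```bash
python3 -m crank '[[[0,0,20],[0,0,0],0.2],[[0,0,30],[0,0,0],0.2],[[0,0,30],[0,0,0],0.2],[[0,0,25],[0,0,0],0.2],[[0,0,12],[0,0,0],0.2],[[0,0,7],[0,0,0],0.2],[[0,0,4],[0,0,0],0.2],[[0,0,0],[0,0,0],0.2],[[0,0,0],[0,0,0],0.2],[[0,0,0],[0,0,0],0.2]]'
python3 - <<'E'
from h import *
togo([.604,-.0545,.1005],.0396+np.pi/2)
E
```

```text
t: 36.78
tool_pos: [0.604, -0.0556, 0.1061]
eef_rot: [-2.264, 2.176, -0.003]
ft_force: [-1.0, 0.5, -2.2]
finger_gap: 0.406
t 36.78 pos [ 0.604  -0.0556  0.1061] yaw -1.5312 zax [ 0.003 -0.    -1.   ] gap 0.406 F [-1.   0.5 -2.2]
shift mm [-1.1 -0.1  5.6]
turn about tool z -0.0001
```

```bash
python3 -m crank '[[[0,0,3],[0,0,0],0.2],[[0,0,2.5],[0,0,0],0.2],[[0,0,0],[0,0,0],0.2],[[0,0,0],[0,0,0],0.2],[[0,0,0],[0,0,0],0.56],[[0,0,0],[0,0,0],0.56],[[0,0,0],[0,0,0],0.56],[[0,0,0],[0,0,0],0.56],[[0,0,-20],[0,0,0],0.56],[[0,0,-40],[0,0,0],0.56],[[0,0,-40],[0,0,0],0.56],[[0,0,-40],[0,0,0],0.56],[[0,37,0],[0,0,0],0.56],[[0,40,0],[0,0,0],0.56],[[-20,35,0],[0,0,0],0.56],[[-30,30,0],[0,0,0],0.56],[[-19,18,0],[0,0,0],0.56],[[0,0,0],[0,0,0],0.56],[[0,0,0],[0,0,0],0.56],[[0,0,0],[0,0,0],0.56]]'
python3 - <<'E'
from h import *
togo([.4406,.0132,.05],.0396+np.pi/2)
snap('top','r.png',(150,110,350,260),4)
c,s=np.cos(.0396),np.sin(.0396)
for q in((-.165,.073),(-.165,0),(-.165,-.073)):
  print([((proj('top',[.7645+c*q[0]-s*q[1],.0242+s*q[0]+c*q[1],.126])-[150,110]+.5)*4-.5).round(0)])
E
```

```text
t: 38.45
tool_pos: [0.4416, 0.0061, 0.2394]
eef_rot: [-2.264, 2.177, -0.002]
ft_force: [0.1, -0.5, -0.4]
finger_gap: 0.562
t 38.45 pos [0.4416 0.0061 0.2394] yaw -1.5315 zax [ 0.001 -0.    -1.   ] gap 0.562 F [ 0.1 -0.5 -0.4]
shift mm [ -7.2   0.9 189.4]
turn about tool z -0.0003
[array([235., 241.])]
[array([327., 236.])]
[array([419., 230.])]
```

View pics/r.png

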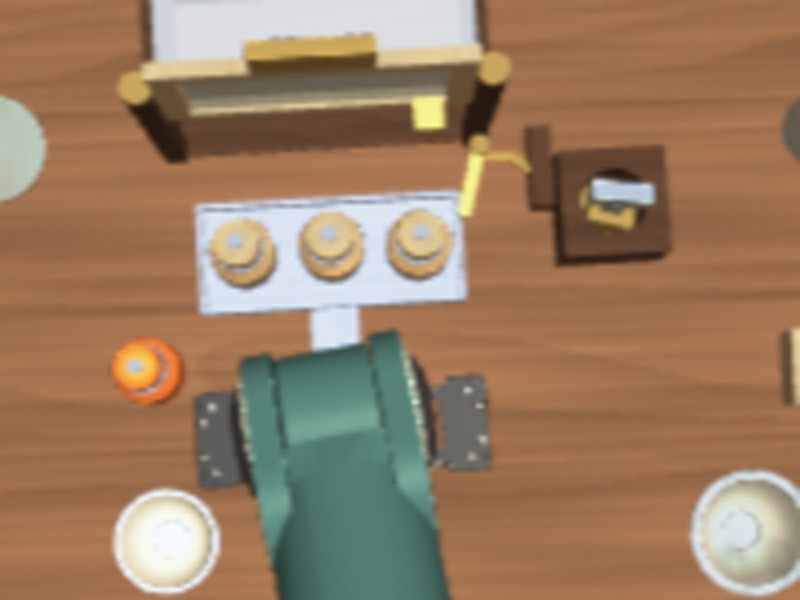

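All three grinders stand on the tray, nuts at (236,241), (330,233) and (420,230), close to prediction. The hook tip at (463,213) reaches near the right edge, so I'll check its clearance.

Run:
```python
from h import *
c,s=np.cos(.0396),np.sin(.0396)
L=lambda w:(np.array([[c,s],[-s,c]])@(w[:2]-[.7645,.0242])).round(4)
N=lambda u,v:((u+.5)/4-.5+150,(v+.5)/4-.5+110)
for z in(.03,.05,.08):print('hook tip left',z,L(at('top',*N(459,213),z)),'base',L(at('top',*N(480,145),z)))
for u,v in((236,241),(330,233),(420,230)):print('grinder',L(at('top',*N(u,v),.126)))
print('C body right',L(at('top',*N(453,247),.05)))
print('tray corner',L(at('top',*N(467,298),.027)),L(at('top',*N(197,206),.027)))
```

```text
hook tip left 0.03 [-0.1393 -0.1119] base [-0.0815 -0.134 ]
hook tip left 0.05 [-0.1422 -0.1107] base [-0.0852 -0.1323]
hook tip left 0.08 [-0.1465 -0.1088] base [-0.0908 -0.13  ]
grinder [-0.1648  0.0725]
grinder [-0.1629 -0.0024]
grinder [-0.165 -0.074]
C body right [-0.1707 -0.1036]
tray corner [-0.2124 -0.114 ] [-0.1191  0.1116]
```

```bash
python3 -m crank '[[[-6,0,20],[0,0,0],0.56],[[0,0,35],[0,0,0],0.56],[[0,0,35],[0,0,0],0.56],[[0,0,35],[0,0,0],0.56],[[0,0,35],[0,0,0],0.56],[[0,0,22],[0,0,0],0.56],[[0,0,9],[0,0,0],0.56],[[0,0,0],[0,0,0],0.56],[[0,0,0],[0,0,0],0.1],[[0,0,0],[0,0,0],0.1],[[0,0,0],[0,0,0],0.1],[[0,0,0],[0,0,0],0.1],[[0,0,0],[0,0,0],0.1],[[0,0,0],[0,0,0],0.1],[[0,0,0],[0,0,0],0.1],[[0,0,0],[0,0,0],0.1]]' 30
python3 - <<'E'
from h import *
togo([.604,.0180,.047],.0396+np.pi/2)
E
```

```text
t: 39.83
tool_pos: [0.4415, 0.0133, 0.0492]
eef_rot: [-2.263, 2.176, -0.002]
ft_force: [-1.3, 2.5, 7.0]
finger_gap: 0.237
t 39.83 pos [0.4415 0.0133 0.0492] yaw -1.5313 zax [ 0.002  0.001 -1.   ] gap 0.237 F [-1.3  2.5  7. ]
shift mm [   1.7 -162.5    2.5]
turn about tool z -0.0001
```

```bash
python3 -m crank '[[[0,-2,0],[0,0,0],0.1],[[0,-4,0],[0,0,0],0.1],[[0,-6,0],[0,0,0],0.1],[[0,-8,0],[0,0,0],0.1],[[0,-9,0],[0,0,0],0.1],[[0,-9,0],[0,0,0],0.1],[[0,-9,0],[0,0,0],0.1],[[0,-9,0],[0,0,0],0.1],[[0,-9,0],[0,0,0],0.1],[[0,-9,0],[0,0,0],0.1],[[0,-9,0],[0,0,0],0.1],[[0,-9,0],[0,0,0],0.1],[[0,-9,0],[0,0,0],0.1],[[0,-9,0],[0,0,0],0.1],[[0,-9,0],[0,0,0],0.1],[[0,-9,0],[0,0,0],0.1],[[0,-9,0],[0,0,0],0.1],[[0,-7,0],[0,0,0],0.1],[[0,-5,0],[0,0,0],0.1],[[0,-2,0],[0,0,0],0.1]]'
python3 -m crank '[[[0,-1,0],[0,0,0],0.1],[[0,0,0],[0,0,0],0.1],[[0,0,0],[0,0,0],0.1],[[0,0,0],[0,0,0],0.1],[[0,0,0],[0,0,0],0.1]]'
python3 - <<'E'
from h import *
togo([.604,.0180,.047],.0396+np.pi/2)
E
```

```text
t: 41.5
tool_pos: [0.5926, 0.0184, 0.0492]
eef_rot: [-2.263, 2.177, -0.002]
ft_force: [-2.6, -0.0, 7.8]
finger_gap: 0.236
t: 41.92
tool_pos: [0.5934, 0.0184, 0.0492]
eef_rot: [-2.263, 2.177, -0.003]
ft_force: [-0.7, -1.4, 5.8]
finger_gap: 0.238
t 41.92 pos [0.5934 0.0184 0.0492] yaw -1.5319 zax [ 0.002 -0.    -1.   ] gap 0.238 F [-0.7 -1.4  5.8]
shift mm [  0.8 -10.5   2.3]
turn about tool z -0.0007
```

```bash
python3 -m crank '[[[0,-2,0],[0,0,0],0.1],[[0,-3,0],[0,0,0],0.1],[[0,-3,0],[0,0,0],0.1],[[0,-2,0],[0,0,0],0.1],[[0,-1,0],[0,0,0],0.1],[[0,-1,0],[0,0,0],0.1],[[0,0,0],[0,0,0],0.1],[[0,0,0],[0,0,0],0.1],[[0,0,0],[0,0,0],0.1],[[0,0,0],[0,0,0],0.1]]'
python3 - <<'E'
from h import *
togo([.604,.0180,.047],.0396+np.pi/2)
E
```

```text
t: 42.75
tool_pos: [0.6052, 0.0188, 0.0492]
eef_rot: [-2.263, 2.177, -0.002]
ft_force: [-1.1, -0.7, 5.1]
finger_gap: 0.238
t 42.75 pos [0.6052 0.0188 0.0492] yaw -1.5319 zax [ 0.002 -0.    -1.   ] gap 0.238 F [-1.1 -0.7  5.1]
shift mm [0.8 1.2 2.2]
turn about tool z -0.0007
```

```bash
python3 -m crank '[[[0,-1.5,0],[0,0,0],0.1],[[0,-1.5,0],[0,0,0],0.1],[[0,0,0],[0,0,0],0.1],[[0,0,0],[0,0,0],0.1],[[0,0,0],[0,0,0],0.1]]'
python3 - <<'E'
from h import *
togo([.604,.0180,.047],.0396+np.pi/2)
snap('side','s.png',(240,110,360,230),4)
E
```

```text
t: 43.17
tool_pos: [0.6055, 0.0188, 0.0492]
eef_rot: [2.262, -2.175, -0.003]
ft_force: [-7.9, -0.5, 12.7]
finger_gap: 0.238
t 43.17 pos [0.6055 0.0188 0.0492] yaw -1.5318 zax [-0.004 -0.001 -1.   ] gap 0.238 F [-7.9 -0.5 12.7]
shift mm [0.8 1.6 2.2]
turn about tool z -0.0006
```

```bash
python3 -m crank '[[[0,2,0],[0,0,0],0.1],[[0,0,0],[0,0,0],0.5],[[0,0,0],[0,0,0],0.5],[[0,0,0],[0,0,0],0.5],[[0,0,0],[0,0,0],0.5],[[0,0,-20],[0,0,0],0.5],[[0,0,-40],[0,0,0],0.5],[[0,0,-40],[0,0,0],0.5],[[0,0,-40],[0,0,0],0.5],[[0,0,-40],[0,0,0],0.5],[[0,0,-40],[0,0,0],0.5],[[0,0,-40],[0,0,0],0.5],[[0,0,-40],[0,0,0],0.5],[[0,0,-35],[0,0,0],0.5],[[0,0,0],[0,0,-0.12],0.5],[[0,0,0],[0,0,-0.12],0.5],[[0,0,0],[0,0,-0.12],0.5],[[0,0,0],[0,0,-0.12],0.5],[[0,0,0],[0,0,-0.12],0.5],[[0,0,0],[0,0,-0.12],0.5]]'
python3 -m crank '[[[0,0,0],[0,0,-0.12],0.5],[[0,0,0],[0,0,-0.12],0.5],[[0,0,0],[0,0,-0.12],0.5],[[0,0,0],[0,0,-0.12],0.5],[[0,0,0],[0,0,-0.12],0.5],[[0,0,0],[0,0,-0.12],0.5],[[0,0,0],[0,0,-0.13],0.5]]' ; python3 -m crank '[[[0,0,0],[0,0,-0.12],0.5],[[0,0,0],[0,0,-0.12],0.5],[[0,0,0],[0,0,-0.12],0.5],[[0,0,0],[0,0,-0.12],0.5],[[0,0,0],[0,0,-0.12],0.5],[[0,0,0],[0,0,-0.12],0.5],[[0,0,0],[0,0,-0.12],0.5],[[0,0,0],[0,0,0],0.5],[[0,0,0],[0,0,0],0.5]]'
python3 - <<'E'
from h import *
togo([.699,.0225,.385],.0405)
E
```

```text
t: 44.88
tool_pos: [0.6054, 0.019, 0.3828]
eef_rot: [2.89, -1.231, -0.001]
ft_force: [0.2, -0.4, -0.2]
finger_gap: 0.5
t: 45.63
tool_pos: [0.6054, 0.019, 0.3827]
eef_rot: [-3.141, -0.04, 0.001]
ft_force: [-0.9, -0.3, -1.0]
finger_gap: 0.502
t 45.63 pos [0.6054 0.019  0.3827] yaw 0.0255 zax [-0.001  0.    -1.   ] gap 0.502 F [-0.9 -0.3 -1. ]
shift mm [93.6 -1.2 -2.3]
turn about tool z -0.015out of range: row 7 has -0.13, outside -0.125 to 0.125
```

```bash
python3 -m crank '[[[20,0,0],[0,0,-0.015],0.5],[[30,0,0],[0,0,0],0.5],[[28,-1,0],[0,0,0],0.5],[[14,0,0],[0,0,0],0.5],[[0,0,0],[0,0,0],0.5],[[0,0,0],[0,0,0],0.5],[[0,0,0],[0,0,0],0.5],[[0,0,20],[0,0,0],0.5],[[0,0,0],[0,0,0],0.5],[[0,0,0],[0,0,0],0.5]]'
python3 - <<'E'
from h import *
togo([.699,.0225,.3245],.0405)
E
```

```text
t: 46.47
tool_pos: [0.6962, 0.0234, 0.363]
eef_rot: [3.14, 0.068, -0.002]
ft_force: [0.7, 0.4, -0.7]
finger_gap: 0.498
t 46.47 pos [0.6962 0.0234 0.363 ] yaw 0.0432 zax [-0.002 -0.001 -1.   ] gap 0.498 F [ 0.7  0.4 -0.7]
shift mm [ 2.8  0.9 38.5]
turn about tool z 0.0027
```

```bash
python3 -m crank '[[[1.5,0.5,12],[0,0,0.002],0.5],[[0,0,16],[0,0,0],0.5],[[0,0,9],[0,0,0],0.5],[[0,0,0],[0,0,0],0.5],[[0,0,0],[0,0,0],0.1],[[0,0,0],[0,0,0],0],[[0,0,0],[0,0,0],0],[[0,0,0],[0,0,0],0],[[0,0,0],[0,0,0],0],[[0,0,0],[0,0,0],0],[[0,0,0],[0,0,0],0],[[0,0,0],[0,0,0],0]]' 45
python3 - <<'E'
from h import *
togo([.699,.023,.194],.0405)
E
```

```text
t: 47.47
tool_pos: [0.699, 0.0235, 0.3266]
eef_rot: [-3.141, -0.065, -0.001]
ft_force: [-0.9, 0.2, 2.4]
finger_gap: 0.15
t 47.47 pos [0.699  0.0235 0.3266] yaw 0.0415 zax [ 0.001  0.    -1.   ] gap 0.15 F [-0.9  0.2  2.4]
shift mm [-1.000e-01  5.000e-01  1.326e+02]
turn about tool z 0.001
```

```bash
python3 -m crank '[[[0,0,6],[0,0,0],0],[[0,0,10],[0,0,0],0],[[0,0,13],[0,0,0],0],[[0,0,13],[0,0,0],0],[[0,0,13],[0,0,0],0],[[0,0,13],[0,0,0],0],[[0,0,13],[0,0,0],0],[[0,0,13],[0,0,0],0],[[0,0,13],[0,0,0],0],[[0,0,10],[0,0,0],0],[[0,0,6],[0,0,0],0],[[0,0,4],[0,0,0],0],[[0,0,2],[0,0,0],0],[[0,0,0],[0,0,0],0],[[0,0,0],[0,0,0],0],[[0,0,0],[0,0,0],0]]'
python3 - <<'E'
from h import *
togo([.699,.023,.194],.0405)
E
```

```text
t: 48.8
tool_pos: [0.699, 0.0235, 0.1963]
eef_rot: [-3.141, -0.066, -0.0]
ft_force: [5.1, 2.3, -6.1]
finger_gap: 0.151
t 48.8 pos [0.699  0.0235 0.1963] yaw 0.042 zax [ 0.  0. -1.] gap 0.151 F [ 5.1  2.3 -6.1]
shift mm [0.  0.5 2.3]
turn about tool z 0.0015
```

```bash
python3 -m crank '[[[0,0,1],[0,0,0],0],[[0,0,1],[0,0,0],0],[[0,0,1],[0,0,0],0],[[0,0,1],[0,0,0],0],[[0,0,0],[0,0,0],0],[[0,0,0],[0,0,0],0],[[0,0,0],[0,0,0],0]]'
python3 - <<'E'
from h import *
togo([.699,.023,.194],.0405)
E
```

```text
t: 49.38
tool_pos: [0.699, 0.0236, 0.1962]
eef_rot: [3.14, 0.065, 0.002]
ft_force: [-2.3, -0.6, 11.0]
finger_gap: 0.15
t 49.38 pos [0.699  0.0236 0.1962] yaw 0.0417 zax [ 0.002 -0.001 -1.   ] gap 0.15 F [-2.3 -0.6 11. ]
shift mm [-0.1  0.6  2.2]
turn about tool z 0.0012
```

```bash
python3 -m crank '[[[0,0,-3],[0,0,0],0],[[0,0,0],[0,0,0],0.5],[[0,0,0],[0,0,0],0.5],[[0,0,0],[0,0,0],0.5],[[0,0,0],[0,0,0],0.5],[[0,0,0],[0,0,0],0.5],[[0,0,-20],[0,0,0],0.5],[[0,0,-40],[0,0,0],0.5],[[0,0,-40],[0,0,0],0.5],[[0,0,-22],[0,0,0],0.5],[[-9,27,0],[0,0,0],0.5],[[-11,35,0],[0,0,0],0.5],[[-11,35,0],[0,0,0],0.5],[[-11,35,0],[0,0,0],0.5],[[-11,35,0],[0,0,0],0.5],[[-11,35,0],[0,0,0],0.5],[[-9,28,0],[0,0,0.066],0.5],[[-3.2,10.9,0],[0,0,0.066],0.5],[[0,0,0],[0,0,0],0.5],[[0,0,0],[0,0,0],0.5]]'
python3 -m crank '[[[0,0,0],[0,0,0],0.5],[[0,0,0],[0,0,0],0.5]]'
python3 - <<'E'
from h import *
togo([.6328,-.2208,.0994],-.092)
E
```

```text
t: 51.05
tool_pos: [0.6319, -0.2203, 0.318]
eef_rot: [-3.138, 0.14, 0.0]
ft_force: [0.6, 2.0, -0.3]
finger_gap: 0.501
t: 51.22
tool_pos: [0.6328, -0.2177, 0.3183]
eef_rot: [-3.138, 0.134, -0.001]
ft_force: [0.2, -0.0, 1.1]
finger_gap: 0.507
t 51.22 pos [ 0.6328 -0.2177  0.3183] yaw -0.0855 zax [ 0.     0.001 -1.   ] gap 0.507 F [ 0.2 -0.   1.1]
shift mm [2.000e-01 3.300e+00 2.189e+02]
turn about tool z 0.0065
```

```bash
python3 -m crank '[[[0,2,30],[0,0,0.004],0.5],[[0,0,40],[0,0,0],0.5],[[0,0,40],[0,0,0],0.5],[[0,0,40],[0,0,0],0.5],[[0,0,20],[0,0,0],0.5],[[0,0,0],[0,0,0],0.5],[[0,0,0],[0,0,0],0.5],[[0,0,0],[0,0,0],0.5]]'
python3 - <<'E'
from h import *
togo([.6328,-.2208,.0994],-.092)
E
```

```text
t: 51.88
tool_pos: [0.6336, -0.2213, 0.1502]
eef_rot: [3.138, -0.145, 0.005]
ft_force: [-0.1, 0.4, 0.7]
finger_gap: 0.503
t 51.88 pos [ 0.6336 -0.2213  0.1502] yaw -0.0923 zax [ 0.003 -0.    -1.   ] gap 0.503 F [-0.1  0.4  0.7]
shift mm [-1.  -0.4 50.8]
turn about tool z -0.0003
```

```bash
python3 -m crank '[[[-0.5,0,20],[0,0,0],0.5],[[0,0,20],[0,0,0],0.5],[[0,0,10.5],[0,0,0],0.5],[[0,0,0],[0,0,0],0.5],[[0,0,0],[0,0,0],0.1],[[0,0,0],[0,0,0],0],[[0,0,0],[0,0,0],0],[[0,0,0],[0,0,0],0],[[0,0,0],[0,0,0],0],[[0,0,0],[0,0,0],0],[[0,0,0],[0,0,0],0],[[0,0,0],[0,0,0],0]]' 45
python3 - <<'E'
from h import *
togo([.6328,-.2208,.0994],-.092)
E
```

```text
t: 52.88
tool_pos: [0.632, -0.2224, 0.0985]
eef_rot: [3.138, -0.148, 0.002]
ft_force: [-0.4, -0.4, 5.4]
finger_gap: 0.171
t 52.88 pos [ 0.632  -0.2224  0.0985] yaw -0.0941 zax [ 0.001 -0.001 -1.   ] gap 0.171 F [-0.4 -0.4  5.4]
shift mm [ 0.6 -1.6 -0.9]
turn about tool z -0.0021
```

```bash
python3 -m crank '[[[0,0,0],[0,0,0.1],0],[[0,0,0],[0,0,0.1],0],[[0,0,0],[0,0,0.1],0],[[0,0,0],[0,0,0.1],0],[[0,0,0],[0,0,0.1],0],[[0,0,0],[0,0,0.1],0],[[0,0,0],[0,0,0.1],0],[[0,0,0],[0,0,0.1],0],[[0,0,0],[0,0,0.1],0],[[0,0,0],[0,0,0.1],0],[[0,0,0],[0,0,0.1],0],[[0,0,0],[0,0,0.1],0],[[0,0,0],[0,0,0.1],0],[[0,0,0],[0,0,0.1],0],[[0,0,0],[0,0,0.06],0],[[0,0,0],[0,0,0.04],0],[[0,0,0],[0,0,0.02],0],[[0,0,0],[0,0,0],0],[[0,0,0],[0,0,0],0],[[0,0,0],[0,0,0],0]]' 50
python3 - <<'E'
from h import *
togo([.6335,-.2213,.0994],.0396+np.pi/2);print(bot.observe()['ft_torque'])
E
```

```text
t: 54.55
tool_pos: [0.6306, -0.2206, 0.0984]
eef_rot: [2.173, -2.268, -0.005]
ft_force: [-4.6, 3.5, 9.0]
finger_gap: 0.17
t 54.55 pos [ 0.6306 -0.2206  0.0984] yaw -1.6132 zax [-0.002  0.002 -1.   ] gap 0.17 F [-4.6  3.5  9. ]
shift mm [ 0.6 -2.9 -1. ]
turn about tool z -0.082
[0.85480907 1.18551472 0.10033524]
```

```bash
python3 -m crank '[[[0,-1.5,0],[0,0,-0.05],0],[[0,0,0],[0,0,-0.03],0],[[0,0,0],[0,0,0],0],[[0,0,-4],[0,0,0],0],[[0,0,-6],[0,0,0],0],[[0,0,-8],[0,0,0],0],[[0,0,-8],[0,0,0],0],[[0,0,-8],[0,0,0],0],[[0,0,-15],[0,0,0],0],[[0,0,-25],[0,0,0],0],[[0,0,-20],[0,0,0],0],[[0,0,0],[0,0,0],0],[[0,0,0],[0,0,0],0],[[0,0,0],[0,0,0],0]]'
python3 - <<'E'
from h import *
togo([.4914,-.4023,.19],np.pi/2)
E
```

```text
t: 55.72
tool_pos: [0.6329, -0.2227, 0.1915]
eef_rot: [2.261, -2.181, 0.001]
ft_force: [-0.5, 0.9, -1.2]
finger_gap: 0.174
t 55.72 pos [ 0.6329 -0.2227  0.1915] yaw -1.5345 zax [ 0.001 -0.001 -1.   ] gap 0.174 F [-0.5  0.9 -1.2]
shift mm [174.4 148.    1.5]
turn about tool z 0.0363
```

```bash
python3 -m crank '[[[18,15,0],[0,0,0.018],0],[[29,25,0],[0,0,0.018],0],[[29,25,0],[0,0,0],0],[[29,25,0],[0,0,0],0],[[29,25,0],[0,0,0],0],[[25,22,0],[0,0,0],0],[[15,12,0],[0,0,0],0],[[0,0,0],[0,0,0],0],[[0,0,0],[0,0,0],0],[[0,0,0],[0,0,0],0],[[0,0,25],[0,0,0],0],[[0,0,20],[0,0,0],0],[[0,0,8],[0,0,0],0],[[0,0,0],[0,0,0],0],[[0,0,0],[0,0,0],0],[[0,0,0],[0,0,0],0]]'
python3 - <<'E'
from h import *
togo([.4903,-.4023,.121],np.pi/2)
E
```

```text
t: 57.05
tool_pos: [0.4865, -0.3972, 0.1396]
eef_rot: [-2.223, 2.219, -0.003]
ft_force: [0.3, -0.4, -0.9]
finger_gap: 0.17
t 57.05 pos [ 0.4865 -0.3972  0.1396] yaw -1.569 zax [ 0.002 -0.001 -1.   ] gap 0.17 F [ 0.3 -0.4 -0.9]
shift mm [ 5.1 -3.8 18.7]
turn about tool z 0.0018
```

```bash
python3 -m crank '[[[5.1,-3.8,5],[0,0,0.002],0],[[0,0,0],[0,0,0],0],[[0,0,0],[0,0,0],0],[[0,0,0],[0,0,0],0],[[0,0,0],[0,0,0],0],[[0,0,0],[0,0,0],0]]'
python3 - <<'E'
from h import *
togo([.4903,-.4023,.110],np.pi/2)
snap('side','u.png',(190,80,370,290),2.85)
E
```

```text
t: 57.55
tool_pos: [0.489, -0.4025, 0.1338]
eef_rot: [2.22, -2.223, 0.0]
ft_force: [0.7, 0.1, -1.0]
finger_gap: 0.171
t 57.55 pos [ 0.489  -0.4025  0.1338] yaw -1.5721 zax [ 0. -0. -1.] gap 0.171 F [ 0.7  0.1 -1. ]
shift mm [-0.2 -1.3 23.8]
turn about tool z -0.0013
```

View pics/u.png

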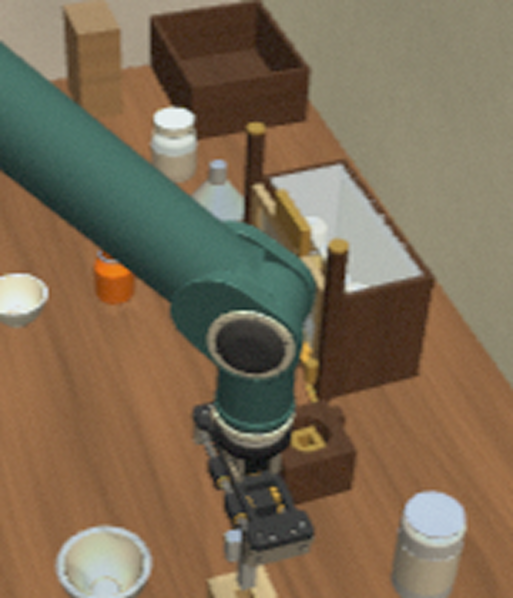

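The sash is shut, the hook (310,370) lies against it, the lock core (308,438) is square again, and the key hangs over its block (240,580). Inserting now, guided by force.

```bash
python3 -m crank '[[[0,-1,6],[0,0,0],0],[[0,0,6],[0,0,0],0],[[0,0,4],[0,0,0],0],[[0,0,4],[0,0,0],0],[[0,0,4],[0,0,0],0],[[0,0,3],[0,0,0],0],[[0,0,0],[0,0,0],0],[[0,0,0],[0,0,0],0],[[0,0,0],[0,0,0],0]]'
python3 - <<'E'
from h import *
togo([.4903,-.4023,.0815],np.pi/2)
E
```

```text
t: 58.35
tool_pos: [0.4902, -0.4026, 0.1067]
eef_rot: [2.22, -2.223, 0.001]
ft_force: [0.4, 0.5, -1.8]
finger_gap: 0.171
t 58.35 pos [ 0.4902 -0.4026  0.1067] yaw -1.5721 zax [ 0. -0. -1.] gap 0.171 F [ 0.4  0.5 -1.8]
shift mm [-0.3 -0.1 25.2]
turn about tool z -0.0013
```

Foot about 9 mm into the hole with no contact force. Continuing down.

```bash
python3 -m crank '[[[0,0,5],[0,0,0],0],[[0,0,5],[0,0,0],0],[[0,0,5],[0,0,0],0],[[0,0,4],[0,0,0],0],[[0,0,3],[0,0,0],0],[[0,0,2],[0,0,0],0],[[0,0,0],[0,0,0],0],[[0,0,0],[0,0,0],0]]'
python3 - <<'E'
from h import *
togo([.4903,-.4023,.0815],np.pi/2)
E
```

```text
t: 59.02
tool_pos: [0.4901, -0.4024, 0.0825]
eef_rot: [2.22, -2.223, -0.0]
ft_force: [-0.3, -0.4, -0.8]
finger_gap: 0.173
t 59.02 pos [ 0.4901 -0.4024  0.0825] yaw -1.572 zax [-0.  0. -1.] gap 0.173 F [-0.3 -0.4 -0.8]
shift mm [-0.1 -0.2  1. ]
turn about tool z -0.0012
```

```bash
python3 -m crank '[[[0,0,1],[0,0,0],0],[[0,0,0],[0,0,0],0],[[0,0,0],[0,0,0],0.6],[[0,0,0],[0,0,0],0.6],[[0,0,0],[0,0,0],0.6],[[0,0,0],[0,0,0],0.6],[[0,0,0],[0,0,0],0.6],[[0,0,0],[0,0,0],0.6],[[0,0,-15],[0,0,0],0.6],[[0,0,-30],[0,0,0],0.6],[[0,0,-40],[0,0,0],0.6],[[0,0,-40],[0,0,0],0.6],[[0,0,-20],[0,0,0],0.6],[[30,0,0],[0,0,0],0.6],[[40,10,0],[0,0,0],0.6],[[40,20,0],[0,0,0],0.6],[[30,20,0],[0,0,0],0.6],[[0,0,0],[0,0,0],0.6],[[0,0,0],[0,0,0],0.6],[[0,0,0],[0,0,0],0.6]]'
python3 - <<'E'
from h import *
togo([.4,-.5,.2])
snap('top','v.png');snap('side','w.png')
for n,f0,f in(('top','a','v'),('side','b','w')):
  a=cv2.imread(f'pics/full_{f0}.png').astype(int);b=cv2.imread(f'pics/full_{f}.png').astype(int);d=abs(a-b)
  for nm,P in dict(keytop=[.4912,-.4012,.09],post=[.6944,-.108,.12],hook=[.68,-.1,.05],orange=[.497,.162,.06],handle=[.603,.018,.06],sashbar=[.6995,.0216,.2],socket=[.6335,-.2213,.058]).items():
    u,v=proj(n,P).round().astype(int);print(n,nm,(u,v),d[v-6:v+7,u-6:u+7].mean().round(1))
# key bar bright blob in both pics
for f in'av':
  im=cv2.imread(f'pics/full_{f}.png');h=cv2.cvtColor(im,cv2.COLOR_BGR2HSV)[192:212,345:372]
  m=(h[...,1]<60)&(h[...,2]>90);y,x=np.nonzero(m);print(f,len(x),x.mean()+345,y.mean()+192)
# white-tray: grinders seen through open roof
E
```

```text
t: 60.68
tool_pos: [0.4416, -0.539, 0.2263]
eef_rot: [-2.219, 2.222, 0.001]
ft_force: [0.3, 0.9, 0.8]
finger_gap: 0.6
t 60.68 pos [ 0.4416 -0.539   0.2263] yaw -1.5719 zax [ 0.     0.001 -1.   ] gap 0.6 F [0.3 0.9 0.8]
shift mm [-38.9  41.7  26.4]
top keytop (np.int64(361), np.int64(200)) 5.7
top post (np.int64(270), np.int64(139)) 2.1
top hook (np.int64(266), np.int64(147)) 5.2
top orange (np.int64(189), np.int64(203)) 1.2
top handle (np.int64(232), np.int64(170)) 11.5
top sashbar (np.int64(229), np.int64(133)) 12.6
top socket (np.int64(303), np.int64(160)) 4.3
side keytop (np.int64(276), np.int64(280)) 65.9
side post (np.int64(302), np.int64(196)) 32.4
side hook (np.int64(297), np.int64(210)) 34.6
side orange (np.int64(229), np.int64(173)) 60.0
side handle (np.int64(266), np.int64(192)) 56.9
side sashbar (np.int64(292), np.int64(157)) 5.6
side socket (np.int64(297), np.int64(235)) 25.3
a 101 361.53465346534654 200.41584158415841
v 106 361.66037735849056 199.79245283018867
```

Run:
```python
from h import *
a=cv2.imread('pics/full_a.png');b=cv2.imread('pics/full_v.png')
for nm,(x0,y0,x1,y1) in dict(sash=(212,129,247,139),hook=(250,142,284,154),handle=(228,165,238,178),core=(294,152,312,170),key=(345,190,370,213),jar=(346,124,376,154),ramekin=(176,230,208,262),mortar=(320,225,356,261),funnel=(132,132,163,163),tin=(94,141,124,168),spoon=(366,143,396,192)).items():
  r=cv2.matchTemplate(b[y0-8:y1+8,x0-8:x1+8],a[y0:y1,x0:x1],cv2.TM_CCOEFF_NORMED)
  _,m,_,l=cv2.minMaxLoc(r);print(nm,round(m,3),'shift px',l[0]-8,l[1]-8)
```

```text
sash 0.834 shift px 0 0
hook 0.961 shift px 0 0
handle 0.977 shift px 0 -1
core 0.99 shift px 0 0
key 0.985 shift px 0 0
jar 1.0 shift px 0 0
ramekin 1.0 shift px 0 0
mortar 1.0 shift px 0 0
funnel 1.0 shift px 0 0
tin 1.0 shift px 0 0
spoon 1.0 shift px 0 0
```

Run:
```python
from h import *
r=cv2.imread('pics/full_r.png');b=cv2.imread('pics/full_v.png')
c,s=np.cos(.0396),np.sin(.0396)
W=lambda x,y:[.7645+c*x-s*y,.0242+s*x+c*y,.12]
for y in(.0725,-.0024,-.074):
  u,v=proj('top',W(-.164,y)).round().astype(int);t=r[v-6:v+7,u-6:u+7]
  U,V=proj('top',W(0,y)).round().astype(int)
  m=cv2.matchTemplate(b[V-14:V+15,U-14:U+15],t,cv2.TM_CCOEFF_NORMED);_,k,_,l=cv2.minMaxLoc(m)
  print((U,V),round(k,3),l[0]-8,l[1]-8)
```

```text
(np.int64(206), np.int64(120)) 0.722 0 0
(np.int64(229), np.int64(118)) 0.573 0 1
(np.int64(251), np.int64(117)) 0.522 0 7
```

Run:
```python
from h import *
b=cv2.imread('pics/full_v.png');S=cv2.cvtColor(b,cv2.COLOR_BGR2HSV)[...,1]
print('cols',list(range(194,274,2)))
for v in range(108,134):print(v,' '.join('%3d'%x for x in S[v,194:274:2]))
```

```text
cols [194, 196, 198, 200, 202, 204, 206, 208, 210, 212, 214, 216, 218, 220, 222, 224, 226, 228, 230, 232, 234, 236, 238, 240, 242, 244, 246, 248, 250, 252, 254, 256, 258, 260, 262, 264, 266, 268, 270, 272]
108   6   5   6   5   6   6   6   6   9   8   9   9   9   8   9   9  10  10  10   9  10  10  10  11   9  10  10   8   8   8   7   6   7   7   6  13  19   7 130 134
109   8   6   9   9   9  10   9   9  10   9   9  10   9  10   9  10  10   9   8   8   7   6   6   7   6   7   6   6   8   6   7   6   6   7   7  13  18   7 130 133
110   9  10  10  10  10  10  10  11  10   8   8   8   7   7   7   6   7   6   6   7   7   6   6   7   6   7   7   7   7   7   7   8   8   9   8  12  18   5 129 132
111  12   8   8   8   8   7   7   8   7   9   8   7   8   7   7   6   7   6   7   6   7   7   7   9   9   9  10  10  12  13  13  13  14  13  10  10  19   5 128 132
112   9   7   8   7   7   8   6   7   6   7   7   7   7   7   8   9   9   8   9  11  12  13  12  14  12  12  12  12  12  11  14  15  15  15  10   8  18   6 122 133
113   8   7   8   8   8   8   9   9  11  12  12  12  13  12  12  13  11   
[... 2669 characters left out ...]
 125 124 120  12  28  12 107 143 152 142 139
130   5   3  24  27  43  74  85  97 103 110  98  13  22  27   3  94 139 135 138 135 125 127 114 113 105   8  74 121 123 125 123  77  30  27  14 106 127 150 151 140
131  72  39  30  27   7 120 124 125 124 123 135 117  96 107 113 133 139 137 138 137 135 136 138 138 135   6  20 111 113 112 109  29  21  20   4  92  95 122 151 146
132 140  74  25  24  28  94 125 124 124 122 141 138 137 138 138 138 138 138 138 136 138 137 139 138 139  37  13  91  92  93  89  64  55  63  72  80  83 101 152 141
133 136  78  28  24  27  22 120 118 117 109 124 138 138 139 139 140 139 138 138 138 139 140 141 144 146  92  74  82  83  82  82  79  77  79  80  78  81 100 148 141
```

The saturation map shows three nuts at (206,119), (229,118) and (252,117), against predictions of (206,120), (229,118) and (251,117). So all three grinders stand upright on the tray at home.

```bash
python3 -c "
from workcell import bot
print(bot.hand_in())"
```

```text
the job is handed in; nothing more can be done
None
```

The full sequence is done and the job was handed in at about 61 s of robot time. No verdict was reported.

**What I did:** I unlocked the locker with the key and raised the sash by about 130 mm. I pulled the tray out, stood the three beech grinders on it and slid it in until it met its stop. Then I lowered the sash until it met resistance, locked up and put the key back in its block. I left the orange look-alike and the turquoise block alone.

**What the last checks showed:**
- **Grinders:** the three nuts showed through the locker roof within about 1 pixel of where they should be with the tray home.
- **Sash, hook, lock core and key:** all four matched the first top picture with no pixel shift. The sash match was the weakest (0.83), probably because grinders now stand behind it.
- **Tray:** the handle is one pixel, about 3 mm, further in than at the start.
- **Bystanders:** none of the six had moved in the top view.
- **Lock:** I turned the key about 0.08 rad past its locked position, which leaves the lock near 0 allowing for the 0.1 rad of play. I inferred this rather than read it from the joint.

**What went wrong or could not be checked:**
- The first grasp of the key failed because I lifted before the fingers had closed. The key had not moved, and the second try held.
- A picture-matching check of the grinders through the glass gave a poor score for the third one. The nut positions above settled it.
- The arm blocked most of the final side view, so the end checks rest mainly on the top camera.

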